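Sanitise the shared ear defenders at the club-repair bench

TASK

Sanitise the ear defenders at the club-repair bench: take the red overcap off the spray can and stand it on the bench open side down, clear of the can, and hang every ear defender astride the rail with one cup on each side of the bar. Once all are hanging, press the can's nozzle fully down for about half a second; after that put the overcap back squarely on the can, and last of all push the drying fan's switch lever all the way over to its other end. Leave the magnifier, the wash bottle and the paint jar where they are, and every ear defender hanging.

Things in the scene. Friction and masses are not known exactly. Their poses are not given: they have to be found in the camera images.
- muff1: ear defender, yellow cups (may be absent), 0.22 kg, stands on its cups: 132 mm from cup to cup (x), 70 front to back (y), 150 tall (z up). Origin: centre of the underside. Black crown pad on top, 44 (x) by 32 (y) mm, z 126 to 150 mm: grip it across y. Under it the arch is open, 72 mm between the cups (29 mm thick, 76 tall); slanting black arms join pad and cups
- muff1_crown (a point): middle of the underside of the crown pad of muff1, where it rests on the bar
- muff2: ear defender, blue cups (may be absent), 0.22 kg, stands on its cups: 132 mm from cup to cup (x), 70 front to back (y), 150 tall (z up). Origin: centre of the underside. Black crown pad on top, 44 (x) by 32 (y) mm, z 126 to 150 mm: grip it across y. Under it the arch is open, 72 mm between the cups (29 mm thick, 76 tall); slanting black arms join pad and cups
- muff2_crown (a point): middle of the underside of the crown pad of muff2, where it rests on the bar
- muff3: ear defender, red cups (may be absent), 0.22 kg, stands on its cups: 132 mm from cup to cup (x), 70 front to back (y), 150 tall (z up). Origin: centre of the underside. Black crown pad on top, 44 (x) by 32 (y) mm, z 126 to 150 mm: grip it across y. Under it the arch is open, 72 mm between the cups (29 mm thick, 76 tall); slanting black arms join pad and cups
- muff3_crown (a point): middle of the underside of the crown pad of muff3, where it rests on the bar
- muff4: ear defender, green cups (may be absent), 0.22 kg, stands on its cups: 132 mm from cup to cup (x), 70 front to back (y), 150 tall (z up). Origin: centre of the underside. Black crown pad on top, 44 (x) by 32 (y) mm, z 126 to 150 mm: grip it across y. Under it the arch is open, 72 mm between the cups (29 mm thick, 76 tall); slanting black arms join pad and cups
- muff4_crown (a point): middle of the underside of the crown pad of muff4, where it rests on the bar
- rail_mid (a point): middle of the fixed steel hanging rail, on the axis of its horizontal bar, 140 mm above the bench; the bar runs along this frame's y, 12 mm thick, 440 mm long between two upright posts (16 mm thick, feet 70 mm across); x is across the bar, z up. Four ear defenders fit side by side 100 to 110 mm apart
- can: sanitiser spray can, silver with a white and green band, fixed to the bench in a dark foot 84 mm across; 66 mm diameter, 150 mm tall to its flat shoulder; origin at the centre of its underside, z up. A low steel cone, 44 mm across at its foot and 7 mm high, centres the overcap on the shoulder
- can_seat (a point): centre of the can's shoulder, 150 mm up: the overcap's rim rests here when it is on
- nozzle (a joint): travel of the white sprung nozzle on the can, 26 mm across: 0 up, 0.008 m fully down, which takes about 6 N; it springs back. Covered by the overcap until that is taken off
- nozzle_top (a point): centre of the nozzle's top, 182 mm above the bench when up
- cap: loose red overcap, upside-down cup 62 mm outside diameter, 56 mm inside, 54 mm tall, 30 g; origin at the centre of its open lower rim, z up to its closed top; it starts on the can
- fan_switch (a joint): angle of the drying fan's red switch lever: starts near 0, leaning to its base's -x; 1.0 rad is fully over towards the base's +x. It stays where it is left
- fan_switch_tip (a point): tip of the red lever (centre of its 26 mm ball; 80 mm from the hinge, which lies along the base's y, 22 mm above the bench)
- fan_switch_base: fixed grey block that carries the fan switch lever; origin at the centre of its underside, the lever swings in its x-z plane from -x to +x; 70 (x) by 50 by 25 mm
- magnifier: bystander: blue headband magnifier with a grey visor lying on the bench, about 190 by 160 mm, 45 mm high; origin at the centre of its underside
- wash_bottle: bystander: white wash bottle, 60 mm diameter, red top and spout, 170 mm tall; origin at the centre of its underside
- paint_jar: bystander: small amber paint jar with a yellow band and black lid, 56 mm diameter, 60 mm tall; origin at the centre of its underside
Mind the look-alikes: they are no part of the job. What is shaped like the can but orange is not meant.

How it is judged (in metres and radians):
On the way, in this order (a step that is already met when the one before it is completed fails the run):
1. every ear defender hangs still astride the rail and the overcap stands on the bench, open side down, clear of the can, all let go (x of muff1_crown in the frame of rail_mid between -0.03 and 0.03 m and y of muff1_crown in the frame of rail_mid between -0.205 and 0.205 m and z of muff1_crown in the frame of rail_mid between 0 and 0.03 m and angle between each of muff1, muff2, muff3, muff4's own z axis and vertical below 0.35 rad and angle between the y axis of each of muff1, muff2, muff3, muff4 and the y axis of rail_mid, either way round below 1.1 rad and linear speed of each of muff1, muff2, muff3, muff4 below 0.08 m/s and contact force between the fingers and muff1 below 0.2 N and x of muff2_crown in the frame of rail_mid between -0.03 and 0.03 m and y of muff2_crown in the frame of rail_mid between -0.205 and 0.205 m and z of muff2_crown in the frame of rail_mid between 0 and 0.03 m and contact force between the fingers and muff2 below 0.2 N and x of muff3_crown in the frame of rail_mid between -0.03 and 0.03 m and y of muff3_crown in the frame of rail_mid between -0.205 and 0.205 m and z of muff3_crown in the frame of rail_mid between 0 and 0.03 m and contact force between the fingers and muff3 below 0.2 N and x of muff4_crown in the frame of rail_mid between -0.03 and 0.03 m and y of muff4_crown in the frame of rail_mid between -0.205 and 0.205 m and z of muff4_crown in the frame of rail_mid between 0 and 0.03 m and contact force between the fingers and muff4 below 0.2 N and horizontal distance between cap and can above 0.075 m and height (world z) of cap below 0.012 m and angle between cap's own z axis and vertical below 0.15 rad and contact force between the fingers and cap below 0.2 N), for 0.3 s.
2. with all of them hanging, the nozzle is pressed fully down (value of joint nozzle above 0.006 m and x of muff1_crown in the frame of rail_mid between -0.04 and 0.04 m and y of muff1_crown in the frame of rail_mid between -0.205 and 0.205 m and z of muff1_crown in the frame of rail_mid between 0 and 0.04 m and angle between each of muff1, muff2, muff3, muff4's own z axis and vertical below 0.6 rad and angle between the y axis of each of muff1, muff2, muff3, muff4 and the y axis of rail_mid, either way round below 1.1 rad and x of muff2_crown in the frame of rail_mid between -0.04 and 0.04 m and y of muff2_crown in the frame of rail_mid between -0.205 and 0.205 m and z of muff2_crown in the frame of rail_mid between 0 and 0.04 m and x of muff3_crown in the frame of rail_mid between -0.04 and 0.04 m and y of muff3_crown in the frame of rail_mid between -0.205 and 0.205 m and z of muff3_crown in the frame of rail_mid between 0 and 0.04 m and x of muff4_crown in the frame of rail_mid between -0.04 and 0.04 m and y of muff4_crown in the frame of rail_mid between -0.205 and 0.205 m and z of muff4_crown in the frame of rail_mid between 0 and 0.04 m), for 0.2 s.
3. the overcap sits squarely back on the can, let go (horizontal distance between cap and can_seat below 0.008 m and z of cap in the frame of can_seat between -0.005 and 0.005 m and angle between cap's own z axis and vertical below 0.08 rad and contact force between the fingers and cap below 0.2 N), for 0.3 s.
4. the fan switch is thrown to its other end (value of joint fan_switch above 0.85 rad), for 0.2 s.
At the end, for the whole second after the job is handed in: Every ear defender hangs at rest astride the bar (crown within 30 mm of it, under 0.35 rad from upright, within 1.1 rad of square to it); overcap flat on the can within 8 mm of its axis; nozzle up; lever above 0.85 rad; bystanders within 30 mm of their starts; all let go (all of step 3 and x of muff1_crown in the frame of rail_mid between -0.03 and 0.03 m and y of muff1_crown in the frame of rail_mid between -0.205 and 0.205 m and z of muff1_crown in the frame of rail_mid between 0 and 0.03 m and angle between each of muff1, muff2, muff3, muff4's own z axis and vertical below 0.35 rad and angle between the y axis of each of muff1, muff2, muff3, muff4 and the y axis of rail_mid, either way round below 1.1 rad and linear speed of each of muff1, muff2, muff3, muff4 below 0.08 m/s and contact force between the fingers and muff1 below 0.2 N and x of muff2_crown in the frame of rail_mid between -0.03 and 0.03 m and y of muff2_crown in the frame of rail_mid between -0.205 and 0.205 m and z of muff2_crown in the frame of rail_mid between 0 and 0.03 m and contact force between the fingers and muff2 below 0.2 N and x of muff3_crown in the frame of rail_mid between -0.03 and 0.03 m and y of muff3_crown in the frame of rail_mid between -0.205 and 0.205 m and z of muff3_crown in the frame of rail_mid between 0 and 0.03 m and contact force between the fingers and muff3 below 0.2 N and x of muff4_crown in the frame of rail_mid between -0.03 and 0.03 m and y of muff4_crown in the frame of rail_mid between -0.205 and 0.205 m and z of muff4_crown in the frame of rail_mid between 0 and 0.03 m and contact force between the fingers and muff4 below 0.2 N and value of joint fan_switch above 0.85 rad and value of joint nozzle below 0.002 m and distance of each of magnifier, wash_bottle, paint_jar from where it was at the start of the episode below 0.03 m); the robot touches nothing.
It fails at once if the magnifier is knocked over or moved 30 mm or more (distance of magnifier from where it was at the start of the episode above 0.03 m or angle between magnifier's own z axis and vertical above 0.5 rad).
It fails at once if the wash bottle is knocked over or moved 30 mm or more (distance of wash_bottle from where it was at the start of the episode above 0.03 m or angle between wash_bottle's own z axis and vertical above 0.5 rad).
It fails at once if the paint jar is knocked over or moved 30 mm or more (distance of paint_jar from where it was at the start of the episode above 0.03 m or angle between paint_jar's own z axis and vertical above 0.5 rad).
Of muff1, muff2, muff3, muff4 only 2 to 4 are there at a start; the rules pass over those that are not, and their reading is None.
At some moment in a run one of muff1, muff2, muff3, muff4 may be knocked a few centimetres aside while the robot is not near it.
It also fails if it takes over 210 s, if anything falls off the work surface, if the arm or the gripper's body presses on something with over 40 N, if the wrist force passes 120 N, or if a joint passes its speed limit or range.

ROBOT

A 6-joint arm with a two-finger parallel gripper is mounted at the origin on the work surface. World frame = base frame: x ahead of the robot, y to its left, z up, the work surface at z = 0. Lengths are in m, angles in degrees, forces in N, time in s.
With the tool pointing down it reaches from about 0.375 to 0.925 m from the base axis. Payload 5.7 kg.
Tool frame: the origin (TCP) lies midway between the tips of the shut fingers; the grasp point (between the pads) lies 19 mm behind it (arm.grasp_offset is the distance from the TCP to the grasp point, in m); x points along the fingers, y is the direction in which the jaws open and shut, and the axes are right-handed (so a half turn about x gives the same grasp; the last joint's range is limited). The gripper opens to 88 mm and grips with 3 to 60 N. Pads are 20 mm wide; open, the fingers measure 115 mm over their backs; the gripper's body (75 mm by 178 mm) begins 61 mm behind the grasp point.
Start: joints at [67.374, 20.558, 86.54, -0, 72.909, -6.595], TCP at [0.166, 0.577, 0.223] pointing down, gripper open.
Joint ranges: [-170.27, 170.27], [-57.76, 135], [12.27, 136.19], [-55.21, 235.2], [11.17, 155.16], [-170.74, 170.74]. Speed limits (degrees/s): [136.94, 136.94, 180, 180, 180, 180].

INTERFACE

Orientations are given as [roll, pitch, yaw] about the fixed x, y, z axes, in that order (R = Rz(yaw) Ry(pitch) Rx(roll)).
In Python, from station import arm gives the robot as it stands. The module is installed in compiled form; this text tells all that it offers.
- The arm moves only by the tool step_arm, never from a script. Its argument "series" is one flat list of numbers, 5 for each row, row after row: the opening, from 0 (shut) to 1 (fully open), then the shift along the world's x, y, z in cm, then the turn about the world's z in degrees. A call has 1 to 8 rows; each row shifts and turns the pose as measured when the row begins; what a row does not reach is not made up. A row lasts 1/12 s, in which the tool goes at most 41.7 mm and 7.16 degrees, less where a joint would pass 70% of its speed; a pose out of reach is approached as far as the arm can. A call with a gripper value outside its range is refused whole. The fingers move at their own pace and stop on an object; "squeeze" is the grip in N (left out, the last holds). Time passes only in rows, so rows that do not move let the fingers close. It gives the time, the measured TCP pose, the force and the opening at its end, in the units of the state.
- arm.read_state(): the state, without advancing time (a new reading comes with each control period).
- arm.snapshot(name): name is "side" or "top" or "wrist"; returns a dict with "img" (400x640x3 uint8, red, green, blue), "range_z" (400x640 float32, m along the optical axis (not along the pixel's ray), 0 where there is no reading), "vertical_fov" (degrees; the focal length in pixels is half the picture's height over the tangent of half this angle, whatever the lens; pixels are square), "cx", "cy" (the principal point, pixels), "R" (3x3) and "t" (3): a world point X has camera coordinates R X + t. Camera axes: x right, y down, z forward; pixel columns grow to the right and rows downward; lengths in m; the calibration is good to about 2 mm. A picture is of the moment at which its call begins.
- arm.finish_job(): hands the job in, once; it reports no verdict.
The state is a dict: "t": time; "joints": joint angles; "joint_vel": joint speeds; "joint_torque": joint torques, N m; "eef_pos": TCP position; "orientation": TCP orientation; "wrist_force": force on the tool from outside, world axes, zero at the start; "torque": the same for the moment, N m; "opening": finger opening in m.
Only numpy, scipy, OpenCV 4.12 (cv2) and the standard library are available. Lean on these libraries where they do the work, as an engineer would, in place of code of your own. Each camera call takes 0.05 s, during which the arm holds its last target.

## Working session

There is one attempt and no reset: what is moved stays moved. The work goes in short steps, Python scripts to look and compute and a tool call to move; the robot and the scene stay as the last step left them, time stands still between calls to the robot, and variables do not carry over. Pictures are saved under pics/ and viewed, and the job is handed in when it is done.

Besides the shell and the picture viewer there is one more tool, called after ">>>" as name(argument=value, ...) on one line, values as JSON. step_arm: Moves the arm, as the interface text tells. Its arguments: {"type":"object","properties":{"series":{"type":"array","items":{"type":"number"}},"squeeze":{"type":"number"}},"required":["series"]}

```bash
mkdir -p pics
cat > h.py <<'E'
import numpy as np, cv2
from station import arm
def snap(n,fn=None):
    s=arm.snapshot(n)
    if fn: cv2.imwrite('pics/'+fn,cv2.cvtColor(s['img'],cv2.COLOR_RGB2BGR))
    return s
def f(s): return 200/np.tan(np.radians(s['vertical_fov'])/2)
def pt(s,u,v,z=None):
    """pixel to world; with plane z or by range"""
    F=f(s); d=np.array([(u-s['cx'])/F,(v-s['cy'])/F,1.0]); R=np.array(s['R']);t=np.array(s['t'])
    C=-R.T@t; D=R.T@d
    if z is None: return C+D*s['range_z'][int(v),int(u)]
    return C+D*(z-C[2])/D[2]
def cloud(s):
    F=f(s); v,u=np.mgrid[0:400,0:640]; Z=s['range_z']
    P=np.stack([(u-s['cx'])/F*Z,(v-s['cy'])/F*Z,Z],-1)
    return (P-np.array(s['t']))@np.array(s['R'])
E
python3 - <<'E'
from h import *
print(arm.read_state())
for n in ['side','top','wrist']:
    s=snap(n,n+'0.png'); print(n,s['vertical_fov'],s['cx'],s['cy'],np.round(s['R'],3).tolist(),np.round(s['t'],3), (s['range_z']>0).mean())
E
```

```text
{'t': 0.0, 'joints': array([ 6.73746024e+01,  2.05984152e+01,  8.65995962e+01,  6.09204235e-04,
        7.29107503e+01, -6.59674702e+00]), 'joint_vel': array([ 0.01049855, -0.05237964,  0.10350416,  0.00643593,  0.07986128,
        0.08459037]), 'joint_torque': array([ 1.18520122e-03, -5.15378952e+01, -2.70722508e+01,  6.75730594e-02,
        3.49048397e-02, -1.49422049e-04]), 'eef_pos': array([0.1654171 , 0.57600166, 0.2218006 ]), 'orientation': array([ -96.90332456,   89.89123676, -112.93215474]), 'wrist_force': array([0.2274082 , 0.07659067, 0.59944419]), 'torque': array([-0.00071613,  0.01286953, -0.01947308]), 'opening': 0.08785879064861637}
side 56.938982732794926 321.1149763577613 195.61683543258752 [[0.774, -0.633, -0.012], [-0.31, -0.362, -0.879], [0.552, 0.684, -0.476]] [-0.471  0.291  0.84 ] 0.99612109375
top 43.75772800808005 323.38854075935586 206.41657371114567 [[0.075, -0.997, 0.004], [-0.971, -0.074, -0.226], [0.226, 0.013, -0.974]] [-0.054  0.64   1.537] 0.99614453125
wrist 65.31860731748448 321.47980817216035 197.35594732096052 [[0.275, 0.961, -0.002], [0.924, -0.264, 0.277], [0.266, -0.078, -0.961]] [-0.6   -0.035  0.39 ] 0.99605078125
```

View pics/side0.png

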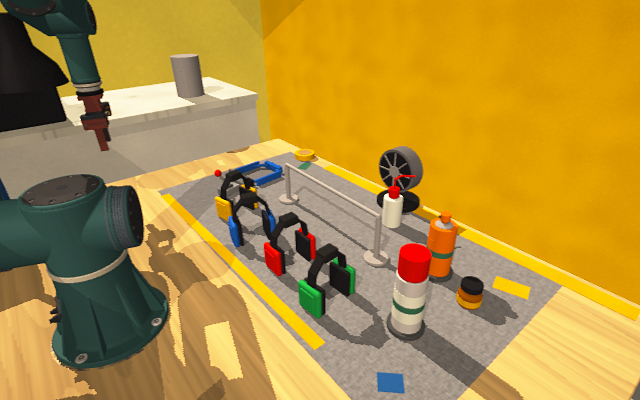

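View pics/top0.png

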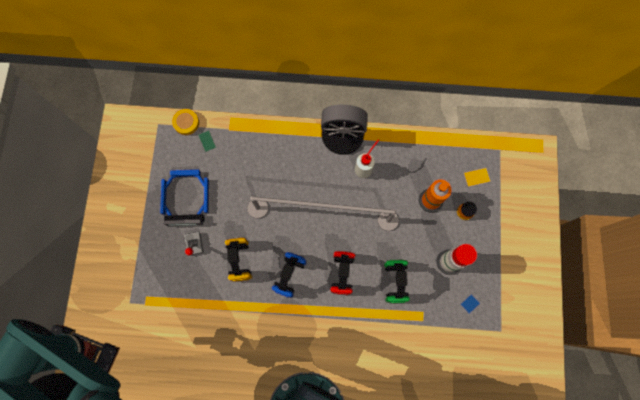

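View pics/wrist0.png

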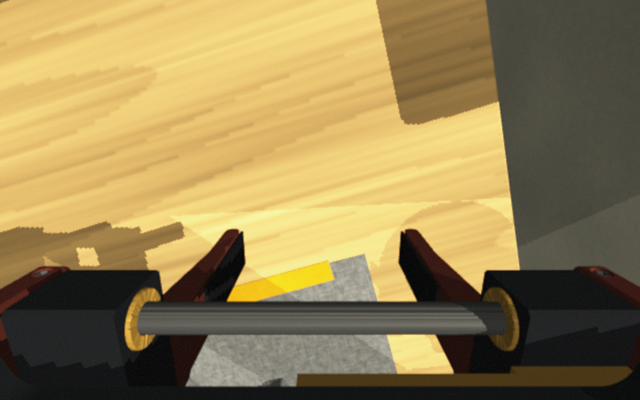

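The side view shows four muffs: yellow (237,200), blue (250,215), red (290,245), green (328,280). It also shows the rail from (288,170) to (378,220) and the silver can with red cap at (413,262).

| Thing wanted | What could be mistaken for it | Choice |
|---|---|---|
| Can with red cap, top view (463,256) | Orange look-alike can (436,193); red top of the wash bottle (366,160) | Silver can with the green band and red cap |
| Red lever ball, top view (189,251) | Orange/yellow tape roll or jar (186,121) | Red ball on the grey block |
| Bystander paint jar, top view (467,210) | The same tape roll (186,121) | Leave it where it is |

Now a close crop and measurements.

```bash
cat >> h.py <<'E'
def col(s):
    hsv=cv2.cvtColor(s['img'],cv2.COLOR_RGB2HSV).astype(int); H,S,V=hsv[...,0],hsv[...,1],hsv[...,2]
    b=(S>150)&(V>60)
    return dict(red=b&((H<6)|(H>174)),yellow=b&(H>18)&(H<30),green=b&(H>45)&(H<85)&(V>60),blue=b&(H>100)&(H<125),orange=b&(H>6)&(H<16),black=(V<60))
E
python3 - <<'E'
from h import *
for n in ['top','side']:
    s=snap(n); P=cloud(s); c=col(s)
    for k in ['red','yellow','green','blue','orange']:
        m=c[k]&(P[...,2]>0.01)&(P[...,2]<0.3)&(P[...,0]>0.2)&(P[...,0]<1.0)&(abs(P[...,1])<.65)&(s['range_z']>0)
        N,L,st,ce=cv2.connectedComponentsWithStats(m.astype(np.uint8))
        for i in range(1,N):
            if st[i,4]<12: continue
            q=P[L==i]; print(n,k,np.round(ce[i]),st[i,4],'med',np.round(np.median(q,0),3),'lo',np.round(np.percentile(q,3,axis=0),3),'hi',np.round(np.percentile(q,97,axis=0),3))
s=snap('top');a=s['img'][90:330,120:520]
cv2.imwrite('pics/topc.png',cv2.resize(cv2.cvtColor(a,cv2.COLOR_RGB2BGR),(800,480),interpolation=cv2.INTER_CUBIC))
s=snap('side');a=s['img'][140:350,200:500]
cv2.imwrite('pics/sidec.png',cv2.resize(cv2.cvtColor(a,cv2.COLOR_RGB2BGR),(800,560),interpolation=cv2.INTER_CUBIC))
E
```

```text
top red [367. 156.] 108 med [ 0.796 -0.132  0.133] lo [ 0.78  -0.156  0.123] hi [ 0.838 -0.117  0.178]
top red [464. 255.] 422 med [ 0.5   -0.426  0.204] lo [ 0.473 -0.457  0.173] hi [ 0.528 -0.4    0.21 ]
top red [189. 251.] 48 med [0.462 0.4   0.103] lo [0.453 0.391 0.093] hi [0.472 0.412 0.11 ]
top red [344. 254.] 109 med [ 0.493 -0.079  0.075] lo [ 0.484 -0.114  0.065] hi [ 0.503 -0.051  0.112]
top red [341. 290.] 136 med [ 0.379 -0.078  0.073] lo [ 0.37  -0.111  0.055] hi [ 0.391 -0.049  0.085]
top yellow [185. 122.] 336 med [0.915 0.492 0.025] lo [0.878 0.456 0.014] hi [0.963 0.538 0.032]
top yellow [236. 241.] 98 med [0.51  0.26  0.074] lo [0.497 0.233 0.06 ] hi [0.519 0.297 0.115]
top yellow [240. 277.] 146 med [0.397 0.238 0.073] lo [0.387 0.21  0.04 ] hi [0.41  0.272 0.084]
top green [395. 262.] 91 med [ 0.479 -0.238  0.075] lo [ 0.469 -0.279  0.042] hi [ 0.487 -0.217  0.084]
top green [396. 299.] 122 med [ 0.365 -0.252  0.073] lo [ 0.356 -0.287  0.049] hi [ 0.374 -0.227  0.081]
top blue [185. 188.] 565 med [0.692 0.47  0.026] lo [0.596 0.385 0.015] hi [0.743 0.539 0.034]
t
[... 2033 characters left out ...]
0. 298.] 587 med [ 0.358 -0.269  0.053] lo [ 0.353 -0.292  0.015] hi [ 0.37  -0.231  0.077]
side blue [263. 171.] 363 med [0.676 0.453 0.023] lo [0.602 0.381 0.011] hi [0.737 0.537 0.032]
side blue [271. 221.] 103 med [0.457 0.047 0.067] lo [0.45  0.038 0.033] hi [0.468 0.083 0.082]
side blue [234. 231.] 201 med [0.353 0.079 0.056] lo [0.345 0.071 0.015] hi [0.366 0.126 0.078]
side orange [442. 237.] 727 med [ 0.681 -0.377  0.127] lo [ 0.672 -0.396  0.09 ] hi [ 0.712 -0.342  0.179]
side orange [439. 267.] 381 med [ 0.68  -0.386  0.044] lo [ 0.513 -0.456  0.014] hi [ 0.708 -0.364  0.18 ]
side orange [469. 296.] 198 med [ 0.652 -0.487  0.035] lo [ 0.646 -0.503  0.025] hi [ 0.672 -0.457  0.045]
```

View pics/topc.png

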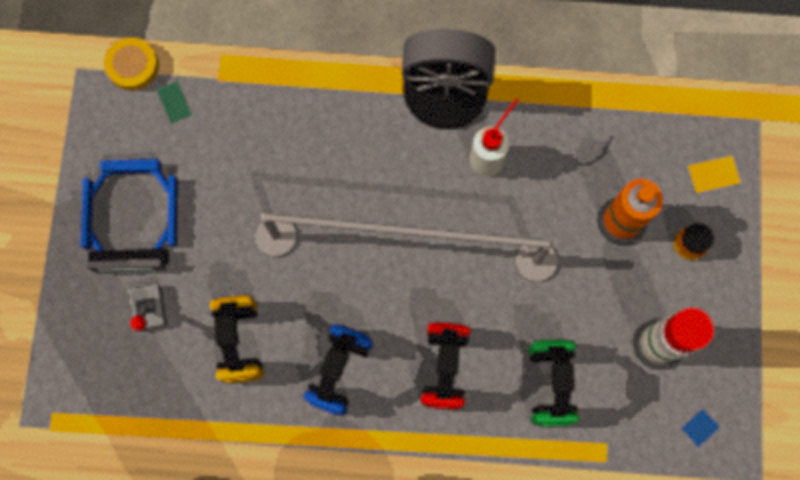

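View pics/sidec.png

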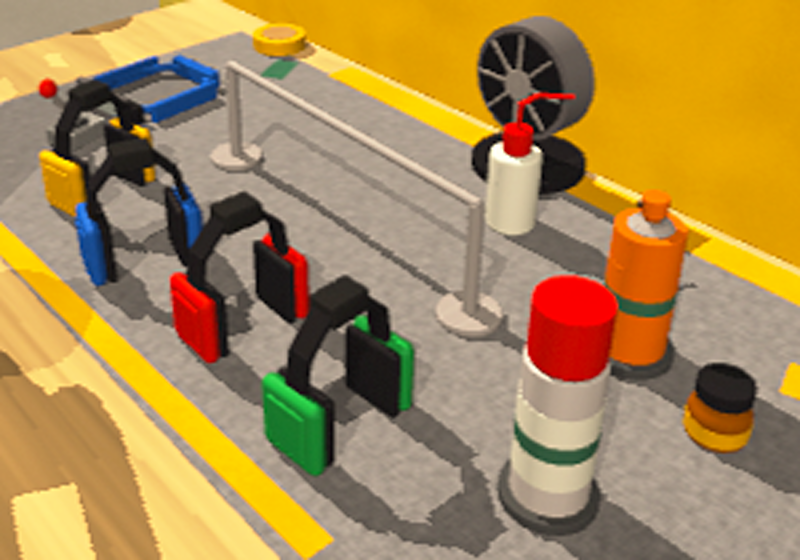

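```bash
cat >> h.py <<'E'
from scipy.spatial.transform import Rotation as Ro
def tool():
    st=arm.read_state(); R=Ro.from_euler('xyz',st['orientation'],degrees=True).as_matrix(); return st,R
def tyaw():
    st,R=tool(); y=R[:,1]; return np.degrees(np.arctan2(y[1],y[0]))
E
python3 - <<'E'
from h import *
st,R=tool(); print(np.round(R,3), tyaw(), arm.grasp_offset)
C={}
for n in ['top','side']:
    s=snap(n); P=cloud(s); c=col(s); ok=s['range_z']>0
    print('==',n)
    # muffs
    for k,x0,y0 in [('yellow',.45,.25),('blue',.417,.085),('red',.435,-.08),('green',.42,-.245)]:
        d=np.hypot(P[...,0]-x0,P[...,1]-y0)
        m=ok&(d<0.045)&(P[...,2]>0.14)&(P[...,2]<.165)
        q=P[m]
        mc=ok&c[k]&(d<.1)&(P[...,2]>0.065)&(P[...,2]<.085); w=P[mc]
        far=w[w[:,0]>x0].mean(0); near=w[w[:,0]<x0].mean(0); dv=far-near
        r=cv2.minAreaRect((q[:,:2]*1000).astype(np.float32))
        print(k,'pad n',len(q),'mid',np.round((q.min(0)+q.max(0))/2,3),'z',np.round(np.percentile(q[:,2],[5,50,95]),3),'rect',np.round(r[0],1),np.round(r[1],1),round(r[2],1),'cups mid',np.round((far+near)/2,3),'x-axis yaw',round(np.degrees(np.arctan2(dv[1],dv[0])),1),len(w))
    # rail bar
    m=ok&(P[...,2]>0.125)&(P[...,2]<0.16)&(P[...,0]>.55)&(P[...,0]<.72)&(P[...,1]>-.3)&(P[...,1]<.35)&~c['orange']
    q=P[m]; 
    l=cv2.fitLine(q[:,:2].astype(np.float32),cv2.DIST_HUBER,0,.01,.01).ravel()
    print('bar n',len(q),l, 'ends',np.round(q[q[:,1].argmin()],3),np.round(q[q[:,1].argmax()],3),'z',np.percentile(q[:,2],[5,50,95]))
    m=ok&c['red']&(np.hypot(P[...,0]-.5,P[...,1]+.43)<.06)&(P[...,2]>.196)
    q=P[m]; print('cap',np.round((q.min(0)+q.max(0))/2,4),q.mean(0),np.round(np.percentile(q[:,2],[5,50,95]),3),cv2.minEnclosingCircle((q[:,:2]*1000).astype(np.float32)))
    m=ok&(np.hypot(P[...,0]-.48,P[...,1]-.38)<.07)&(P[...,2]>.012)&(P[...,2]<.035)
    q=P[m]; print('base',len(q),cv2.minAreaRect((q[:,:2]*1000).astype(np.float32)))
E
```

```text
[[-0.     0.276  0.961]
 [-0.     0.961 -0.276]
 [-1.    -0.001 -0.   ]] 73.96831674822492 0.0187
== top
yellow pad n 162 mid [0.454 0.255 0.149] z [0.143 0.149 0.156] rect [454.  254.8] [48.5 32.8] 14.8 cups mid [0.454 0.253 0.075] x-axis yaw 11.4 193
blue pad n 164 mid [0.416 0.088 0.15 ] z [0.143 0.15  0.156] rect [416.   88.4] [32.  50.9] 73.6 cups mid [0.416 0.086 0.075] x-axis yaw -16.8 193
red pad n 167 mid [ 0.436 -0.082  0.15 ] z [0.143 0.149 0.156] rect [435.7 -82.2] [31.9 54.3] 88.8 cups mid [ 0.437 -0.081  0.074] x-axis yaw -0.5 208
green pad n 169 mid [ 0.424 -0.255  0.15 ] z [0.142 0.15  0.155] rect [ 422.9 -254.6] [50.8 32.5] 6.1 cups mid [ 0.422 -0.251  0.075] x-axis yaw 5.4 182
bar n 579 [ 0.02464446  0.99969625  0.62871486 -0.06561251] ends [ 0.631 -0.232  0.134] [0.633 0.223 0.138] z [0.13855998 0.14537187 0.15161746]
cap [ 0.5022 -0.4297  0.2046] [ 0.50158376 -0.42953995  0.20473534] [0.199 0.205 0.21 ] ((502.21697998046875, -430.615234375), 31.550294876098633)
base 259 ((498.673095703125, 388.9039611816406), (105.398681640625, 73.57511138916016), 88.1100845336914
[... 310 characters left out ...]
d n 173 mid [ 0.433 -0.082  0.147] z [0.141 0.15  0.152] rect [433.1 -82.6] [44.2 35.8] 3.0 cups mid [ 0.43  -0.089  0.074] x-axis yaw -4.4 205
green pad n 239 mid [ 0.42  -0.254  0.147] z [0.141 0.15  0.152] rect [ 419.2 -254.4] [46.5 31.5] 4.9 cups mid [ 0.417 -0.261  0.073] x-axis yaw 1.9 294
bar n 477 [ 0.02618939  0.999657    0.62563443 -0.02086781] ends [ 0.624 -0.23   0.13 ] [0.631 0.221 0.141] z [0.13361938 0.14474437 0.14821971]
cap [ 0.499  -0.4291  0.2015] [ 0.49545971 -0.43187953  0.20405966] [0.198 0.205 0.206] ((499.2313537597656, -428.9806213378906), 32.00890350341797)
base 110 ((495.7055969238281, 412.91961669921875), (69.1543960571289, 52.70225143432617), 19.308101654052734)
```

Two views agree to about 3 mm: pad tops at z ≈ 0.150 and the bar top at about 0.146. The can with the silver/green band and red cap is confirmed in the crops. I'll start with the yellow muff.

>>> step_arm(series=[0.8,2.65,-2.95,0,7,0.8,2.65,-2.95,0,7,0.8,2.65,-2.95,0,7,0.8,2.65,-2.95,0,6,0.8,2.65,-2.95,0,0,0.8,2.65,-2.95,0,0,0.8,2.65,-2.95,0,0,0.8,2.65,-2.95,0,0], squeeze=20)

```text
t: 1.12
eef_pos: [0.3772, 0.3403, 0.2234]
orientation: [81.7, 89.7, 93.7]
wrist_force: [1.6, 1.2, 0.4]
opening: 0.0704
```

>>> step_arm(series=[0.8,2.6,-2.9,0,0,0.8,2.6,-2.9,0,0,0.8,2.4,-2.8,0,0,0.8,0,0,0,0])

```text
t: 1.45
eef_pos: [0.4613, 0.2448, 0.2248]
orientation: [33.3, 89.6, 45.1]
wrist_force: [-0.5, 0.3, 1.1]
opening: 0.0703
```

Run:
```python
from h import *
print(arm.read_state()['eef_pos'],tyaw())
s=snap('wrist','w1.png'); P=cloud(s); ok=s['range_z']>0
m=ok&(abs(P[...,2]-.15)<.006)&(np.hypot(P[...,0]-.453,P[...,1]-.254)<.05)&(s['img'].max(2)<70)
q=P[m]; print(len(q)); 
if len(q): print(np.round((q.min(0)+q.max(0))/2,3),cv2.minAreaRect((q[:,:2]*1000).astype(np.float32)))
```

```text
[0.4613235  0.24478661 0.22475023] 101.76511707793436
2051
[0.454 0.257 0.148] ((453.85162353515625, 257.6792297363281), (44.26911163330078, 31.759693145751953), 11.682045936584473)
```

View pics/w1.png

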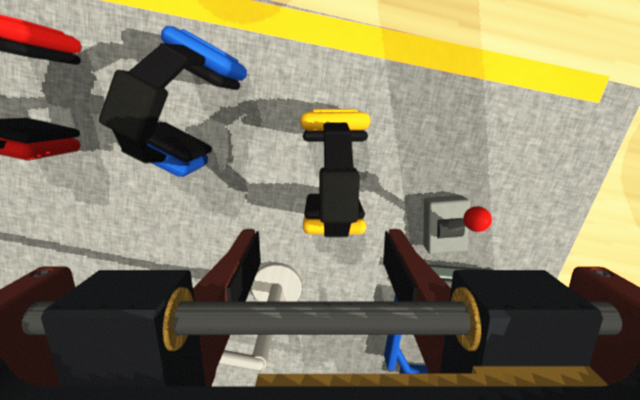

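The wrist view shows the yellow muff's pad at (340,195) with yaw 11.7°, and the switch at (450,222) with its red ball at (478,218). I'll grasp the pad.

>>> step_arm(series=[0.8,-0.75,1.2,0,0,0.8,0,0,-3.5,0,0.8,0,0,-3.5,0,0.8,0,0,-1.5,0,0.8,0,0,-0.5,0,0.8,0,0,0,0])

```text
t: 2.0
eef_pos: [0.4498, 0.2635, 0.1341]
orientation: [49.0, 89.2, 60.7]
wrist_force: [-0.3, -0.4, 0.5]
opening: 0.0702
```

Run:
```python
from h import *
print(arm.read_state()['eef_pos'],tyaw())
s=snap('wrist','w2.png')
```

```text
[0.44975435 0.26351624 0.1340512 ] 101.6326391264242
```

View pics/w2.png

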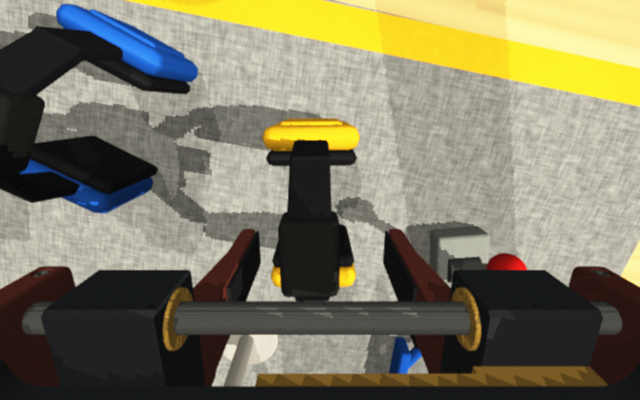

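The pad at (312,255) sits slightly left of the jaw centre. I'll correct and close.

>>> step_arm(series=[0.8,0.35,-0.6,-0.3,0,0.8,0,0,0,0,0.3,0,0,0,0,0.3,0,0,0,0,0.3,0,0,0,0,0.3,0,0,0,0], squeeze=20)

```text
t: 2.55
eef_pos: [0.4568, 0.2594, 0.1365]
orientation: [34.1, 88.7, 45.8]
wrist_force: [0.3, -0.0, 0.3]
opening: 0.047
```

>>> step_arm(series=[0.3,0,0,-0.5,0,0.3,0,0,0,0,0.2,0,0,0,0], squeeze=20)

```text
t: 2.8
eef_pos: [0.4576, 0.2596, 0.132]
orientation: [31.8, 88.6, 43.5]
wrist_force: [0.1, -2.7, 5.9]
opening: 0.0316
```

Run:
```python
from h import *
for i in range(4):
    st,R=tool(); print(st['t'],st['eef_pos'],tyaw(),st['opening'],R[:,0],st['wrist_force']); snap('wrist')
s=snap('wrist','w3.png')
```

```text
2.8 [0.45763031 0.25960312 0.13198402] 101.68366355336153 0.0316398235131178 [ 0.01734783  0.0164608  -0.99971401] [ 0.11011768 -2.66660013  5.89103779]
2.85 [0.4576197  0.25962691 0.13204384] 101.68376365522154 0.03204440062833061 [ 0.0172951   0.01649129 -0.99971442] [0.12391347 0.16734679 0.74766398]
2.9 [0.45759677 0.25967108 0.13205026] 101.68759665704458 0.0324009072245863 [ 0.01726169  0.01650961 -0.99971469] [ 0.79313589 -0.31171377  0.65149588]
2.95 [0.45761492 0.25964334 0.13203548] 101.6862082400334 0.03208841874242343 [ 0.01728646  0.01648064 -0.99971474] [1.26737808 0.94157841 0.88163573]
```

View pics/w3.png

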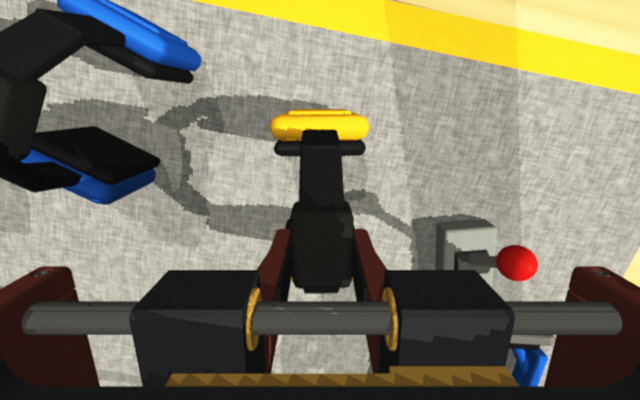

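>>> step_arm(series=[0.2,0,0,3.5,0,0.2,0,0,4,0,0.2,0,0,4,0,0.2,0,0,4,0,0.2,0,0,1,0,0.2,0,0,0,0], squeeze=25)

```text
t: 3.55
eef_pos: [0.4504, 0.257, 0.299]
orientation: [64.6, 89.4, 76.3]
wrist_force: [0.7, -0.0, -1.9]
opening: 0.0319
```

>>> step_arm(series=[0.2,3,-1.7,1,-4,0.2,3.4,-2,0,-4,0.2,3.4,-2,0,-4,0.2,3.4,-2,0,-1,0.2,3,-1.7,0,0,0.2,1,-0.5,0,0,0.2,0,0,0,0])

```text
t: 4.13
eef_pos: [0.622, 0.1531, 0.2993]
orientation: [132.6, 89.3, 130.9]
wrist_force: [-0.5, -0.6, -2.0]
opening: 0.0319
```

Run:
```python
from h import *
st,R=tool(); print(st['t'],st['eef_pos'],tyaw(),st['opening'],R[:,0])
s=snap('wrist','w4.png')
P=cloud(s);ok=s['range_z']>0
m=ok&(P[...,2]>0.13)&(P[...,2]<0.16)&(P[...,0]>.58)&(P[...,0]<.68); q=P[m]
l=cv2.fitLine(q[:,:2].astype(np.float32),cv2.DIST_HUBER,0,.01,.01).ravel(); print(len(q),l, l[2]-l[3]*l[0]/l[1],np.percentile(q[:,2],[5,50,95]),q[:,1].min(),q[:,1].max())
s=snap('side','s4.png')
```

```text
4.1333 [0.62198386 0.15311534 0.29934708] 88.30653684241582 0.031919604993892 [-0.00856347  0.00988782 -0.99991445]
3868 [ 0.02311389  0.99973285  0.6283518  -0.03137416] 0.6290772 [0.14024262 0.14456813 0.14624867] -0.1839227628239537 0.22568339662527306
```

View pics/w4.png

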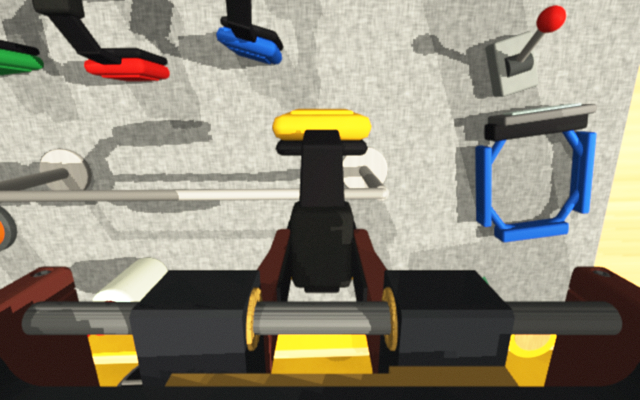

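View pics/s4.png

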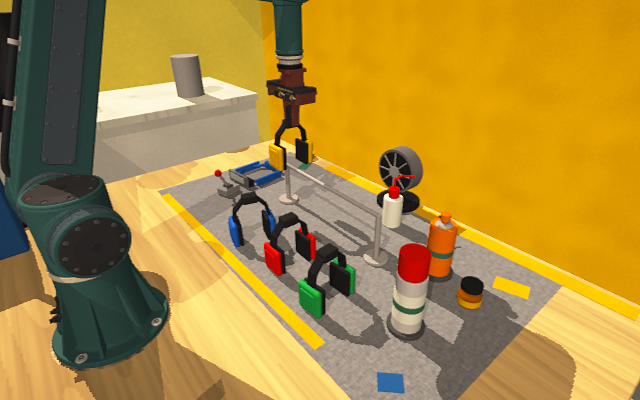

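The yellow muff is held over the rail: bar in the wrist view at row 190, its end at (385,192). I'll correct x by +1.45 cm and lower.

>>> step_arm(series=[0.2,1.4,0,0,0,0.2,0,0,0,0,0.2,0,0,-3,0,0.2,0,0,-3,0,0.2,0,0,0,0])

```text
t: 4.65
eef_pos: [0.6248, 0.1606, 0.2388]
orientation: [140.2, 88.9, 139.0]
wrist_force: [-2.8, 0.3, -1.7]
opening: 0.0321
```

>>> step_arm(series=[0.2,1.1,-0.6,0,0,0.2,0,0,0,0,0.2,0,0,0,0])

```text
t: 4.9
eef_pos: [0.633, 0.1566, 0.2409]
orientation: [143.8, 88.8, 142.8]
wrist_force: [-0.6, -0.1, -2.2]
opening: 0.0316
```

>>> step_arm(series=[0.2,0.3,-0.3,-3,0,0.2,0,0,-3,0,0.2,0,0,-2,0,0.2,0,0,0,0,0.2,0,0,0,0])

```text
t: 5.32
eef_pos: [0.6427, 0.1548, 0.1699]
orientation: [88.2, 89.1, 87.2]
wrist_force: [0.8, 0.3, -0.7]
opening: 0.0317
```

>>> step_arm(series=[0.2,-0.4,0,-0.9,0,0.2,0,0,-0.4,0,0.2,0,0,0,0])

```text
t: 5.57
eef_pos: [0.6412, 0.1553, 0.1611]
orientation: [65.9, 88.9, 64.9]
wrist_force: [0.5, 0.7, -1.7]
opening: 0.0318
```

Run:
```python
from h import *
st,R=tool(); print(st['t'],st['eef_pos'],tyaw(),st['opening'],R[:,0],st['wrist_force'])
s=snap('side'); a=s['img'][60:260,180:440]
cv2.imwrite('pics/s5.png',cv2.resize(cv2.cvtColor(a,cv2.COLOR_RGB2BGR),(780,600)))
```

```text
5.5667 [0.64120896 0.15533204 0.16106794] 89.01088023584126 0.03175677098282454 [ 0.00779952  0.01667874 -0.99983048] [ 0.45000763  0.71953304 -1.72059441]
```

View pics/s5.png

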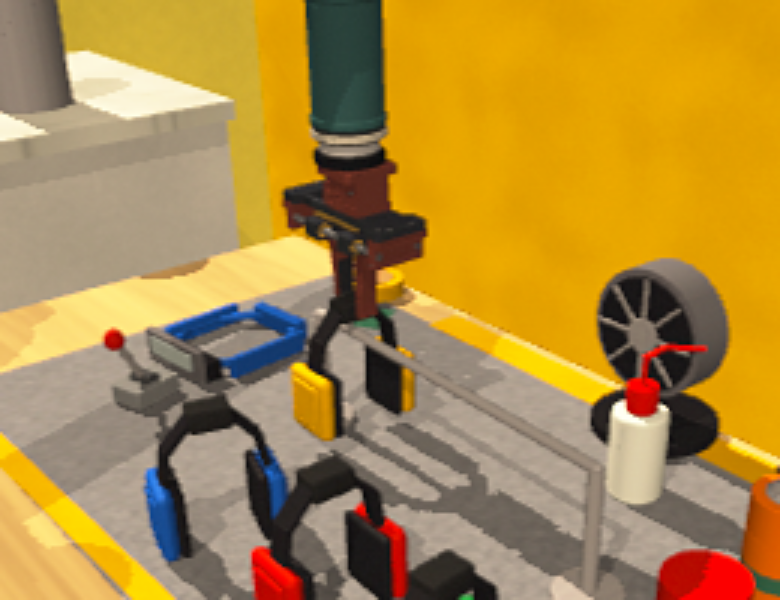

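Yellow straddles the bar, cups at (315,400) and (390,380). I'll lower until it touches.

>>> step_arm(series=[0.2,-0.3,0,-0.6,0,0.2,0,0,-0.3,0,0.2,0,0,-0.2,0,0.2,0,0,0,0])

```text
t: 5.95
eef_pos: [0.6396, 0.1557, 0.1523]
orientation: [54.8, 88.8, 53.9]
wrist_force: [-0.6, 0.3, -1.2]
opening: 0.032
```

>>> step_arm(series=[0.6,0,0,-0.1,0,0.6,0,0,0,0,0.6,0,0,0,0,0.6,0,0,0,0])

```text
t: 6.28
eef_pos: [0.6404, 0.1558, 0.152]
orientation: [51.9, 88.7, 50.9]
wrist_force: [-0.2, 0.2, 0.4]
opening: 0.0519
```

>>> step_arm(series=[0.6,0,0,3,0,0.6,0,0,3,0,0.6,0,0,3,0,0.6,0,0,0,0])

```text
t: 6.62
eef_pos: [0.6382, 0.1554, 0.2428]
orientation: [65.0, 88.9, 64.0]
wrist_force: [0.3, -0.3, 0.6]
opening: 0.0526
```

Run:
```python
from h import *
st,R=tool(); print(st['t'],st['eef_pos'],tyaw(),st['opening'],R[:,0],st['wrist_force'])
s=snap('side','s6.png'); 
s=snap('wrist','w6.png')
```

```text
6.6167 [0.63821123 0.15544203 0.24276452] 89.00540271816591 0.05262578096055696 [ 0.00825182  0.01691684 -0.99982285] [ 0.28046235 -0.33485384  0.58816114]
```

View pics/s6.png

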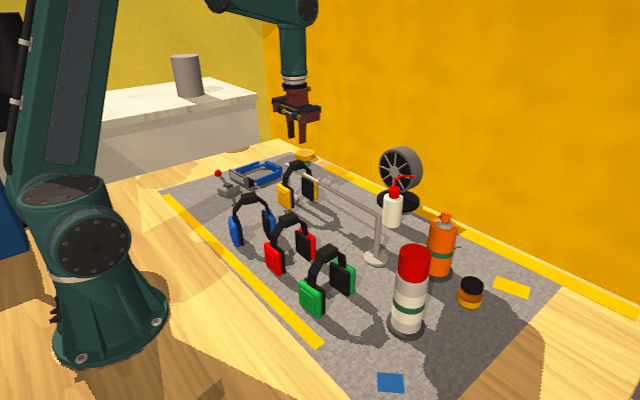

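View pics/w6.png

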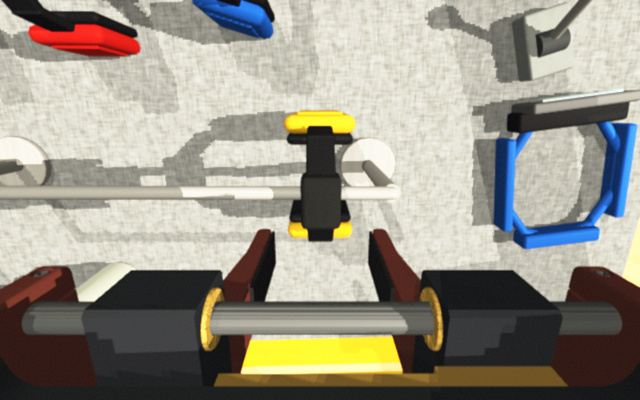

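Yellow hangs: pad at (320,195) on the bar, cups on either side. Blue next.

>>> step_arm(series=[0.8,-3,-1,0,0,0.8,-3.8,-1.2,0,-5,0.8,-3.8,-1.2,0,-6,0.8,-3.8,-1.2,-0.5,-5,0.8,-3.8,-1.2,-0.5,0,0.8,-2.5,-0.7,0,0,0.8,0,0,0,0])

```text
t: 7.3
eef_pos: [0.4142, 0.0882, 0.2153]
orientation: [146.2, 89.0, 128.4]
wrist_force: [-0.8, 0.3, 0.1]
opening: 0.0703
```

```bash
cat >> h.py <<'E'
def pad(x0,y0,fn=None,zt=.15):
    st,R=tool(); s=snap('wrist',fn); P=cloud(s); ok=s['range_z']>0
    m=ok&(abs(P[...,2]-zt)<.007)&(np.hypot(P[...,0]-x0,P[...,1]-y0)<.06)&(s['img'].max(2)<70)
    N,L,S,ce=cv2.connectedComponentsWithStats(m.astype(np.uint8)); i=1+S[1:,4].argmax()
    q=P[L==i]; r=cv2.minAreaRect((q[:,:2]*1000).astype(np.float32))
    w,h=r[1]; a=r[2] if w>h else r[2]-90
    e=st['eef_pos']
    print('t',round(st['t'],2),'tcp',np.round(e,4),'tyaw-90',round(tyaw()-90,1),'pad',np.round(r[0],1),np.round(r[1],1),'yaw',round(a,1),'n',len(q),'ztop',np.round(np.percentile(q[:,2],90),3),'delta cm',round(r[0][0]/10-e[0]*100,2),round(r[0][1]/10-e[1]*100,2),'pix',ce[i])
E
python3 - <<'E'
from h import *
pad(.416,.088,'w7.png')
E
```

```text
t 7.3 tcp [0.4142 0.0882 0.2153] tyaw-90 -17.8 pad [416.5  89.8] [31.7 43.3] yaw -17.0 n 2145 ztop 0.15 delta cm 0.23 0.17 pix [322.95664336 210.16689977]
```

View pics/w7.png

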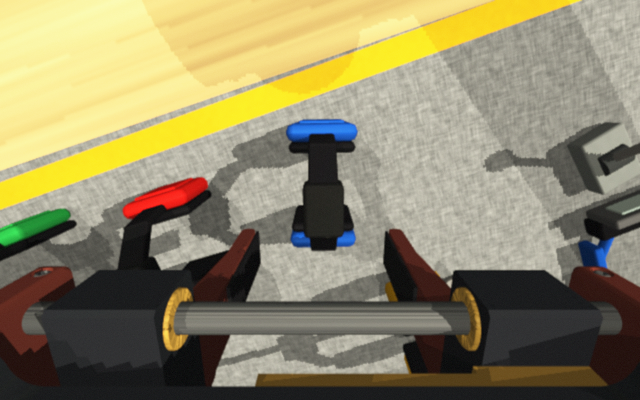

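Blue pad at (323,210), aligned within 2 mm. Descending.

>>> step_arm(series=[0.8,0.2,0.15,-2.5,0,0.8,0,0,-3,0,0.8,0,0,-1.8,0,0.8,0,0,0,0,0.8,0,0,0,0], squeeze=20)

```text
t: 7.77
eef_pos: [0.4237, 0.0907, 0.1392]
orientation: [120.2, 89.2, 102.4]
wrist_force: [0.1, 0.1, -0.0]
opening: 0.0704
```

>>> step_arm(series=[0.8,-0.6,0,-0.6,0,0.8,0,0,0,0,0.3,0,0,0,0,0.25,0,0,0,0,0.25,0,0,0,0,0.25,0,0,0,0,0.25,0,0,0,0], squeeze=25)

```text
t: 8.35
eef_pos: [0.4221, 0.0913, 0.136]
orientation: [93.3, 89.1, 75.6]
wrist_force: [0.0, 0.4, 0.0]
opening: 0.0406
```

>>> step_arm(series=[0.25,-0.5,0,-0.5,0,0.25,0,0,0,0,0.25,0,0,0,0])

```text
t: 8.6
eef_pos: [0.4176, 0.091, 0.1313]
orientation: [83.8, 89.1, 66.1]
wrist_force: [0.1, -0.7, -2.0]
opening: 0.032
```

>>> step_arm(series=[0.25,0,0,3,0,0.25,0,0,4,0,0.25,0,0,4,0,0.25,0,0,4,0,0.25,0,0,3,0,0.25,0,0,0,0])

```text
t: 9.1
eef_pos: [0.4083, 0.0912, 0.3141]
orientation: [144.1, 88.9, 126.3]
wrist_force: [1.5, 0.1, -2.1]
opening: 0.0321
```

>>> step_arm(series=[0.25,2.7,-0.4,0,4,0.25,3.8,-0.8,0,4,0.25,3.8,-0.8,0,4,0.25,3.8,-0.8,0,4,0.25,3.8,-0.8,0,0,0.25,3.5,-0.5,0,0,0.25,0,0,0,0,0.25,0,0,0,0])

```text
t: 9.77
eef_pos: [0.624, 0.049, 0.3024]
orientation: [155.7, 88.2, 154.8]
wrist_force: [-1.2, 0.5, -2.5]
opening: 0.0321
```

>>> step_arm(series=[0.25,0.5,0,0,0,0.25,0,0,-2.5,0,0.25,0,0,-3,0,0.25,0,0,-3,0,0.25,0,0,0,0,0.25,0,0,0,0])

```text
t: 10.27
eef_pos: [0.6237, 0.0505, 0.2112]
orientation: [158.4, 87.9, 157.6]
wrist_force: [1.2, -0.6, -1.8]
opening: 0.0317
```

>>> step_arm(series=[0.25,0.6,0,0,0,0.25,0,0,-2,0,0.25,0,0,-2,0,0.25,0,0,-0.8,0,0.25,0,0,0,0,0.25,0,0,0,0])

```text
t: 10.77
eef_pos: [0.6353, 0.0514, 0.1725]
orientation: [146.8, 88.5, 146.0]
wrist_force: [-0.5, -0.1, -2.3]
opening: 0.0318
```

>>> step_arm(series=[0.25,-0.3,0,-1,0,0.25,0,0,-0.6,0,0.25,0,0,-0.2,0,0.25,0,0,0,0,0.25,0,0,0,0])

```text
t: 11.18
eef_pos: [0.635, 0.0515, 0.1577]
orientation: [135.6, 88.9, 134.8]
wrist_force: [-0.1, 0.2, -1.3]
opening: 0.0318
```

>>> step_arm(series=[0.25,-0.2,0,-0.5,0,0.25,0,0,0,0,0.25,0,0,0,0])

```text
t: 11.43
eef_pos: [0.6331, 0.0514, 0.1527]
orientation: [133.9, 88.9, 133.1]
wrist_force: [-0.4, 0.3, -2.1]
opening: 0.032
```

>>> step_arm(series=[0.6,0,0,-0.1,0,0.6,0,0,0,0,0.6,0,0,0,0,0.6,0,0,2,0,0.6,0,0,3,0,0.6,0,0,3,0,0.6,0,0,0,0])

```text
t: 12.02
eef_pos: [0.6326, 0.0514, 0.2342]
orientation: [137.2, 88.8, 136.4]
wrist_force: [1.3, -0.1, 0.3]
opening: 0.0529
```

Run:
```python
from h import *
pad(.63,.05,'w8.png',.17); pad(.633,.155,None,.17)
```

```text
t 12.02 tcp [0.6326 0.0514 0.2342] tyaw-90 -0.8 pad [632.2  51.7] [31.8 42.8] yaw -1.4 n 2124 ztop 0.17 delta cm -0.04 0.03 pix [320.20715631 208.37429379]
t 12.07 tcp [0.6315 0.0514 0.2318] tyaw-90 -0.8 pad [635.  154.7] [30.7 43.4] yaw -0.8 n 2202 ztop 0.17 delta cm 0.35 10.34 pix [453.86603088 211.42461399]
```

View pics/w8.png

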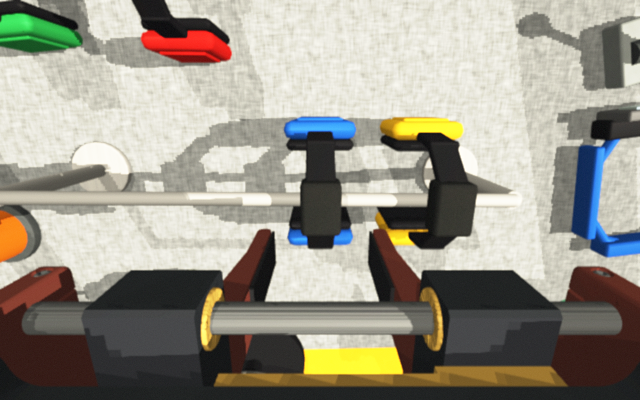

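Blue (320,208) and yellow (453,211) both hang with pad tops at 0.170 m. Red next.

>>> step_arm(series=[0.8,-2.6,-1.8,0,0,0.8,-3.4,-2.3,0,0,0.8,-3.4,-2.3,0,0,0.8,-3.4,-2.3,-0.5,0,0.8,-3.4,-2.3,-0.5,0,0.8,-2.4,-1.6,0,0,0.8,0,0,0,0,0.8,0,0,0,0])

```text
t: 12.78
eef_pos: [0.4327, -0.0736, 0.2094]
orientation: [151.5, 87.8, 150.9]
wrist_force: [0.7, -0.6, -0.6]
opening: 0.0705
```

Run:
```python
from h import *
pad(.4355,-.082,'w9.png')
```

```text
t 12.78 tcp [ 0.4327 -0.0736  0.2094] tyaw-90 -0.6 pad [435.7 -80. ] [31.7 43.5] yaw -1.2 n 2235 ztop 0.15 delta cm 0.29 -0.63 pix [311.15883669 215.40581655]
```

View pics/w9.png

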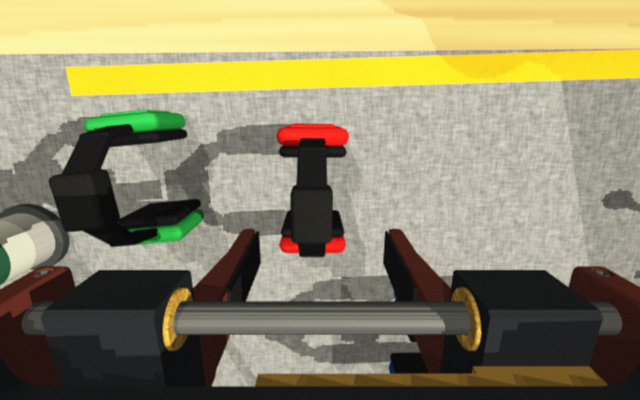

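>>> step_arm(series=[0.8,0,-0.6,-2.5,0,0.8,0,0,-3,0,0.8,0,0,-1.5,0,0.8,0,0,0,0,0.8,0,0,0,0])

```text
t: 13.25
eef_pos: [0.4396, -0.078, 0.1369]
orientation: [147.7, 88.1, 147.2]
wrist_force: [-0.8, 0.1, 0.6]
opening: 0.0703
```

>>> step_arm(series=[0.8,-0.5,-0.15,-0.6,0,0.25,0,0,0,0,0.25,0,0,0,0,0.25,0,0,0,0,0.25,-0.3,0,-0.2,0,0.25,0,0,0,0,0.25,0,0,0,0,0.25,0,0,0,0])

```text
t: 13.92
eef_pos: [0.4355, -0.0795, 0.1317]
orientation: [143.3, 88.5, 143.0]
wrist_force: [0.0, 0.1, -1.4]
opening: 0.0315
```

>>> step_arm(series=[0.25,0,0,3,0,0.25,0,0,4,0,0.25,0,0,4,0,0.25,0,0,4,0,0.25,0,0,3,0,0.25,0,0,0,0])

```text
t: 14.42
eef_pos: [0.4294, -0.0777, 0.317]
orientation: [148.1, 87.9, 147.7]
wrist_force: [0.0, -0.3, -1.0]
opening: 0.0318
```

>>> step_arm(series=[0.25,2.7,0.3,0,-1,0.25,3.8,0.4,0,0,0.25,3.8,0.4,0,0,0.25,3.8,0.4,0,0,0.25,3.8,0.4,0,0,0.25,2,0.4,0,0,0.25,0,0,0,0,0.25,0,0,0,0])

```text
t: 15.08
eef_pos: [0.633, -0.0525, 0.3112]
orientation: [151.8, 87.8, 150.2]
wrist_force: [-0.8, -0.9, -2.6]
opening: 0.0316
```

>>> step_arm(series=[0.25,-0.3,-0.2,-2.5,0,0.25,0,0,-3.5,0,0.25,0,0,-3.5,0,0.25,0,0,-1.5,0,0.25,0,0,0,0,0.25,0,0,0,0])

```text
t: 15.58
eef_pos: [0.6213, -0.055, 0.1952]
orientation: [155.6, 87.4, 154.0]
wrist_force: [-0.3, 0.0, -2.5]
opening: 0.032
```

>>> step_arm(series=[0.25,0.4,0,-1.5,0,0.25,0,0,-1.5,0,0.25,0,0,-0.6,0,0.25,0,0,0,0,0.25,0,0,0,0])

```text
t: 16.0
eef_pos: [0.6253, -0.0564, 0.1647]
orientation: [153.9, 87.8, 152.2]
wrist_force: [-0.5, 0.7, -1.3]
opening: 0.0318
```

>>> step_arm(series=[0.25,0.1,0,-0.9,0,0.25,0,0,-0.3,0,0.25,0,0,0,0,0.25,0,0,0,0])

```text
t: 16.33
eef_pos: [0.6283, -0.0569, 0.1556]
orientation: [151.1, 88.1, 149.5]
wrist_force: [0.2, -0.8, -1.2]
opening: 0.0318
```

>>> step_arm(series=[0.25,0,0,-0.3,0,0.25,0,0,0,0,0.6,0,0,0,0,0.6,0,0,0,0,0.6,0,0,0,0,0.6,0,0,0,0])

```text
t: 16.83
eef_pos: [0.6296, -0.057, 0.1538]
orientation: [149.4, 88.3, 147.7]
wrist_force: [-0.5, -0.1, -0.0]
opening: 0.052
```

>>> step_arm(series=[0.6,0,0,2,0,0.6,0,0,3,0,0.6,0,0,3,0,0.6,0,0,0,0])

```text
t: 17.17
eef_pos: [0.6277, -0.0567, 0.2349]
orientation: [152.2, 88.0, 150.5]
wrist_force: [1.3, 0.6, 1.6]
opening: 0.0524
```

Run:
```python
from h import *
pad(.628,-.056,'w10.png',.17)
```

```text
t 17.17 tcp [ 0.6277 -0.0567  0.2349] tyaw-90 -1.7 pad [628.9 -56.3] [31.7 42.9] yaw -2.2 n 2119 ztop 0.17 delta cm 0.12 0.03 pix [319.71590373 211.2392638 ]
```

View pics/w10.png

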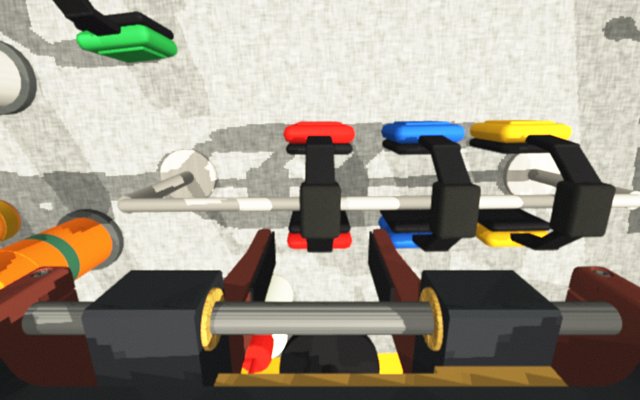

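Red (320,211), blue and yellow hang. Green next.

>>> step_arm(series=[0.8,-2.2,-2.1,0,2,0.8,-2.7,-2.7,0,3,0.8,-2.7,-2.7,0,2,0.8,-2.7,-2.7,0,0,0.8,-2.7,-2.7,-0.5,0,0.8,-2.7,-2.7,-0.5,0,0.8,-2.4,-2.3,0,0,0.8,0,0,0,0])

```text
t: 17.88
eef_pos: [0.4369, -0.2373, 0.216]
orientation: [150.5, 87.6, 156.6]
wrist_force: [0.3, -0.7, 1.2]
opening: 0.0705
```

>>> step_arm(series=[0.8,0,-0.5,0,0,0.8,0,0,0,0])

```text
t: 18.05
eef_pos: [0.435, -0.2429, 0.2146]
orientation: [149.3, 87.5, 155.3]
wrist_force: [0.7, -0.1, 0.7]
opening: 0.0701
```

Run:
```python
from h import *
pad(.421,-.2545,'w11.png')
```

```text
t 18.05 tcp [ 0.435  -0.2429  0.2146] tyaw-90 5.9 pad [ 422.2 -253.2] [44.3 31.7] yaw 3.5 n 2257 ztop 0.15 delta cm -1.28 -1.02 pix [307.49003101 192.63092601]
```

View pics/w11.png

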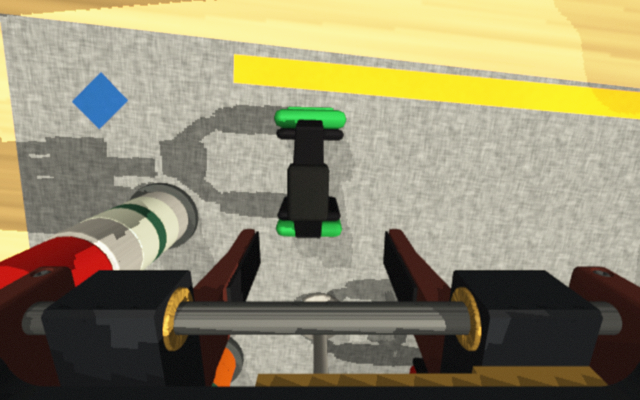

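>>> step_arm(series=[0.8,-1.6,-1,-1,-2,0.8,0,0,-3,0,0.8,0,0,-2.5,0,0.8,0,0,-0.8,0,0.8,0,0,0,0,0.8,0,0,0,0])

```text
t: 18.6
eef_pos: [0.4258, -0.2494, 0.1401]
orientation: [146.5, 87.8, 150.9]
wrist_force: [-0.3, 0.1, 0.4]
opening: 0.0704
```

>>> step_arm(series=[0.8,-0.5,-0.3,-0.8,0,0.25,0,0,0,0,0.25,0,0,0,0,0.25,0,0,0,0,0.25,-0.2,-0.1,-0.3,0,0.25,0,0,0,0,0.25,0,0,0,0,0.25,0,0,0,0])

```text
t: 19.27
eef_pos: [0.422, -0.2551, 0.1325]
orientation: [148.5, 88.3, 153.0]
wrist_force: [-1.3, 1.0, -3.6]
opening: 0.0319
```

>>> step_arm(series=[0.25,0,0,3,0,0.25,0,0,4,0,0.25,0,0,4,0,0.25,0,0,4,0,0.25,0,0,3,0,0.25,0,0,0,0])

```text
t: 19.77
eef_pos: [0.4162, -0.2508, 0.3159]
orientation: [144.9, 87.5, 149.3]
wrist_force: [0.5, -1.0, -2.6]
opening: 0.0317
```

>>> step_arm(series=[0.25,2.6,1.1,0,-2,0.25,3.6,1.5,0,-3,0.25,3.6,1.5,0,-1,0.25,3.6,1.5,0,0,0.25,3.6,1.5,0,0,0.25,3,1.3,0,0,0.25,0,0,0,0,0.25,0,0,0,0])

```text
t: 20.43
eef_pos: [0.6204, -0.1612, 0.3072]
orientation: [149.7, 87.1, 147.5]
wrist_force: [-1.0, -0.3, -2.2]
opening: 0.0317
```

>>> step_arm(series=[0.25,0.4,0,-2,0,0.25,0.2,0,-3.5,0,0.25,0.2,0,-3.5,0,0.25,0,0,-1.5,0,0.25,0,0,0,0,0.25,0,0,0,0])

```text
t: 20.93
eef_pos: [0.6213, -0.1619, 0.1929]
orientation: [152.9, 86.6, 150.6]
wrist_force: [-0.2, -0.3, -1.9]
opening: 0.0318
```

>>> step_arm(series=[0.25,0.2,0,-1.5,0,0.25,0,0,-1.3,0,0.25,0,0,-0.6,0,0.25,0,0,0,0,0.25,0,0,0,0])

```text
t: 21.35
eef_pos: [0.6226, -0.1642, 0.1614]
orientation: [153.0, 86.8, 150.6]
wrist_force: [0.5, -0.5, -2.8]
opening: 0.0315
```

>>> step_arm(series=[0.25,0.1,0.1,-0.6,0,0.25,0,0,-0.2,0,0.25,0,0,0,0,0.25,0,0,0,0])

```text
t: 21.68
eef_pos: [0.6253, -0.1638, 0.1555]
orientation: [152.2, 87.1, 149.9]
wrist_force: [0.7, 0.4, -2.6]
opening: 0.0318
```

>>> step_arm(series=[0.25,0,0,-0.2,0,0.25,0,0,0,0,0.6,0,0,0,0,0.6,0,0,0,0,0.6,0,0,0,0,0.6,0,0,0,0])

```text
t: 22.18
eef_pos: [0.6271, -0.1643, 0.1557]
orientation: [151.3, 87.3, 149.0]
wrist_force: [1.1, -0.3, -0.4]
opening: 0.0523
```

>>> step_arm(series=[0.6,0,0,2,0,0.6,0,0,3,0,0.6,0,0,3.5,0,0.6,0,0,0,0])

```text
t: 22.52
eef_pos: [0.6254, -0.1637, 0.2421]
orientation: [152.2, 87.0, 149.9]
wrist_force: [0.7, -0.1, 0.4]
opening: 0.0527
```

Run:
```python
from h import *
pad(.625,-.164,'w12.png',.17); snap('side','s12.png'); snap('top','t12.png')
```

```text
t 22.52 tcp [ 0.6254 -0.1637  0.2421] tyaw-90 -2.4 pad [ 625.4 -163. ] [31.7 43. ] yaw -2.9 n 2024 ztop 0.17 delta cm 0.01 0.06 pix [319.12697628 208.80237154]
```

View pics/w12.png

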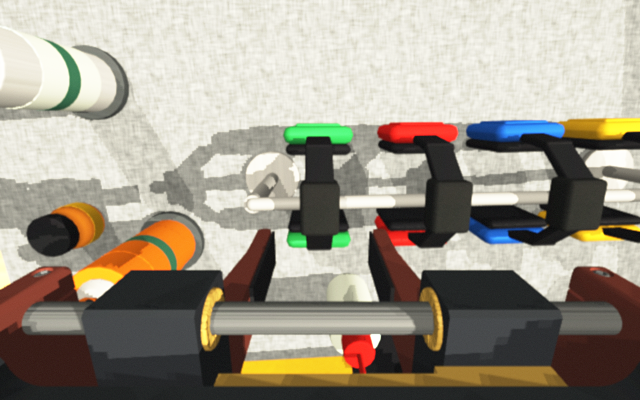

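View pics/s12.png

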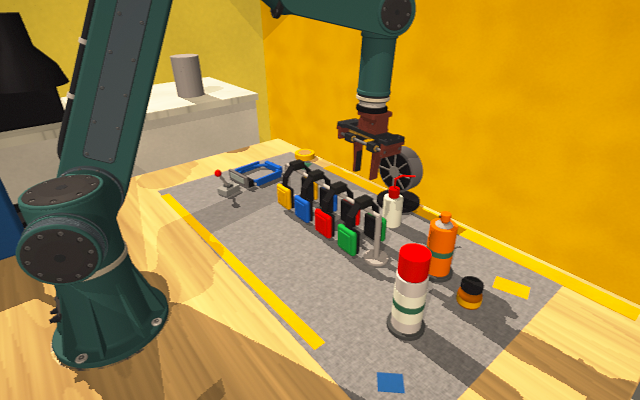

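All four hang: green (319,209), red, blue and yellow in a row. Now the overcap.

>>> step_arm(series=[1,-0.8,-1.6,3,0,1,-1.6,-3.4,1,0,1,-1.7,-3.7,0,0,1,-1.7,-3.7,0,0,1,-1.7,-3.7,0,0,1,-1.7,-3.7,0,0,1,-1.7,-3.7,0,0,1,-0.8,-2,0,0])

```text
t: 23.33
eef_pos: [0.4958, -0.4162, 0.263]
orientation: [150.9, 85.3, 149.2]
wrist_force: [0.8, -0.6, 0.1]
opening: 0.088
```

>>> step_arm(series=[1,0,0,0,0])

```text
t: 23.42
eef_pos: [0.4929, -0.4201, 0.2608]
orientation: [151.7, 85.1, 149.7]
wrist_force: [0.2, -0.2, -0.7]
opening: 0.0878
```

```bash
cat >> h.py <<'E'
def cap(x0,y0,zt,fn=None,cam='wrist'):
    st,R=tool(); s=snap(cam,fn); P=cloud(s); ok=s['range_z']>0
    m=ok&col(s)['red']&(abs(P[...,2]-zt)<.006)&(np.hypot(P[...,0]-x0,P[...,1]-y0)<.06)
    q=P[m]; c,r=cv2.minEnclosingCircle((q[:,:2]*1000).astype(np.float32)); e=st['eef_pos']
    # image-based ellipse of top onto plane
    cn,_=cv2.findContours(m.astype(np.uint8),cv2.RETR_EXTERNAL,cv2.CHAIN_APPROX_NONE); k=max(cn,key=cv2.contourArea)
    W=np.array([pt(s,u+0.0,v+0.0,np.median(q[:,2]))[:2] for u,v in k[:,0]]); A=np.c_[W,np.ones(len(W))]
    g=np.linalg.lstsq(A,(W**2).sum(1),rcond=None)[0]; cc=g[:2]/2; rr=np.sqrt(g[2]+cc@cc)
    print(cam,'t',round(st['t'],2),'tcp',np.round(e,4),'tyaw-90',round(tyaw()-90,1),'ax',np.round(R[:,0],3),'n',len(q),'ztop',np.round(np.median(q[:,2]),4),'enc',np.round(c,1),round(r,1),'fit',np.round(cc*1000,1),round(rr*1000,1),'delta cm',np.round(cc*100-e[:2]*100,2))
E
python3 - <<'E'
from h import *
cap(.502,-.43,.204,'w13.png'); cap(.502,-.43,.204,None,'side')
E
```

```text
wrist t 23.42 tcp [ 0.4929 -0.4201  0.2608] tyaw-90 -2.0 ax [-0.073  0.043 -0.996] n 5071 ztop 0.2035 enc [ 501.1 -429.1] 30.8 fit [ 500.7 -428.9] 30.4 delta cm [ 0.78 -0.88]
side t 23.47 tcp [ 0.4933 -0.4182  0.2604] tyaw-90 -1.9 ax [-0.074  0.045 -0.996] n 553 ztop 0.2049 enc [ 499.2 -428.8] 31.9 fit [ 496.5 -431. ] 32.3 delta cm [ 0.32 -1.28]
```

View pics/w13.png

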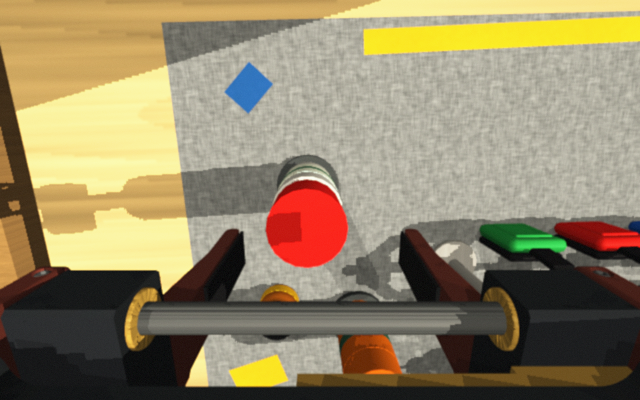

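>>> step_arm(series=[1,0,0,0,0,1,0,0,0,0,1,0,0,0,0,1,0,0,0,0])

```text
t: 23.85
eef_pos: [0.4963, -0.4102, 0.2588]
orientation: [147.9, 84.8, 146.4]
wrist_force: [0.4, 0.3, -0.0]
opening: 0.0877
```

Run:
```python
from h import *
st,R=tool(); print(st['eef_pos'],R[:,0])
```

```text
[ 0.49632954 -0.41015502  0.25875802] [-0.07511219  0.04995964 -0.99592279]
```

>>> step_arm(series=[1,0,0,0,0,1,0,0,0,0,1,0,0,0,0,1,0,0,0,0])

```text
t: 24.18
eef_pos: [0.4981, -0.4073, 0.2593]
orientation: [147.7, 84.9, 146.4]
wrist_force: [0.3, -0.4, -0.5]
opening: 0.0877
```

Run:
```python
from h import *
for i in range(3):
    st,R=tool(); print(st['t'],st['eef_pos'],R[:,0],st['joint_vel'].round(2)); snap('side')
```

```text
24.1833 [ 0.49814329 -0.40728836  0.25933852] [-0.07457592  0.04956481 -0.99598281] [ 0.4  -0.29 -0.06 -0.08  0.02  0.05]
24.2333 [ 0.49816904 -0.40735144  0.25937409] [-0.07445149  0.04953634 -0.99599354] [-0.26  0.02 -0.21  0.   -0.05 -0.09]
24.2833 [ 0.49806249 -0.4074956   0.25930982] [-0.07452222  0.0495702  -0.99598656] [-0.32  0.06  0.02 -0.06  0.    0.01]
```

>>> step_arm(series=[1,0,-0.8,0,-5,1,0,-0.8,0,-6,1,0,-0.6,0,-6,1,0,0,0,-6,1,0,0,0,-6,1,0,0,0,-5,1,0,0,0,0,1,0,0,0,0])

```text
t: 25.0
eef_pos: [0.4974, -0.4318, 0.2594]
orientation: [147.8, 84.9, 110.9]
wrist_force: [-0.0, 0.6, -0.8]
opening: 0.0879
```

Run:
```python
from h import *
cap(.502,-.43,.204,'w14.png')
```

```text
wrist t 25.0 tcp [ 0.4974 -0.4318  0.2594] tyaw-90 -37.0 ax [-0.032  0.083 -0.996] n 5178 ztop 0.2035 enc [ 501.1 -429. ] 30.8 fit [ 500.7 -428.7] 30.3 delta cm [0.33 0.3 ]
```

>>> step_arm(series=[1,0.3,0.4,-1.5,0,1,0,0,-1.5,0,1,0,0,-1,0,1,0,0,0,0,1,0,0,0,0])

```text
t: 25.47
eef_pos: [0.5012, -0.4281, 0.2192]
orientation: [147.2, 85.0, 111.0]
wrist_force: [-0.0, 0.0, 0.7]
opening: 0.0884
```

Run:
```python
from h import *
cap(.502,-.43,.204,'w15.png')
```

```text
wrist t 25.47 tcp [ 0.5012 -0.4281  0.2192] tyaw-90 -36.4 ax [-0.031  0.081 -0.996] n 7450 ztop 0.2035 enc [ 501.1 -428.9] 30.8 fit [ 500.6 -428.6] 30.4 delta cm [-0.06 -0.05]
```

View pics/w15.png

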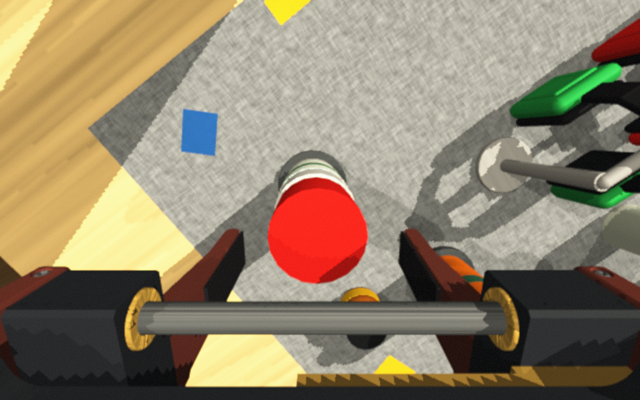

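The red cap at (317,230) is centred between the open fingers. Descending.

>>> step_arm(series=[1,0,0,-1.5,0,1,0,0,-1.5,0,1,0,0,-1.3,0,1,0,0,0,0,1,0,0,0,0], squeeze=8)

```text
t: 25.93
eef_pos: [0.5032, -0.4303, 0.1797]
orientation: [145.3, 85.4, 109.2]
wrist_force: [-0.3, 0.0, -0.3]
opening: 0.0881
```

>>> step_arm(series=[1,-0.2,0.3,-1,0,1,0,0,0,0,1,0,0,0,0,0.6,0,0,0,0,0.6,0,0,0,0,0.6,0,0,0,0,0.6,0,0,0,0,0.6,0,0,0,0])

```text
t: 26.6
eef_pos: [0.5027, -0.4288, 0.1735]
orientation: [143.3, 85.8, 107.2]
wrist_force: [0.1, -0.4, -0.2]
opening: 0.0615
```

Run:
```python
from h import *
st,R=tool(); print(st['t'],st['eef_pos'],R[:,0],st['opening'],st['wrist_force']); cap(.502,-.43,.204,'w16.png')
```

```text
26.6 [ 0.50272814 -0.42880465  0.17353313] [-0.02184215  0.07049837 -0.99727273] 0.06154777544163461 [ 0.08694838 -0.40544997 -0.15792432]
wrist t 26.6 tcp [ 0.5027 -0.4288  0.1735] tyaw-90 -36.1 ax [-0.022  0.07  -0.997] n 11270 ztop 0.2037 enc [ 495.8 -424.9] 39.7 fit [ 498.3 -425.9] 28.5 delta cm [-0.45  0.29]
```

View pics/w16.png

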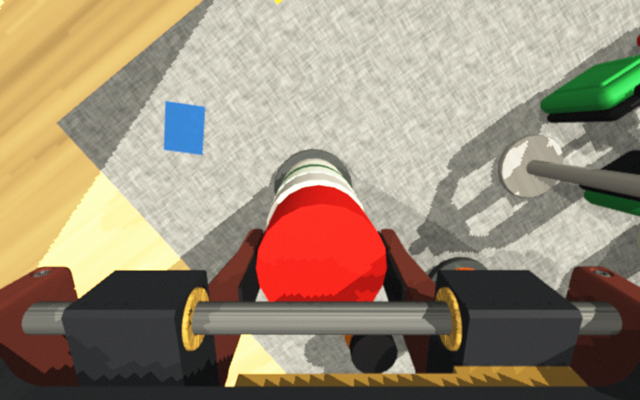

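>>> step_arm(series=[0.6,0,0,2,0,0.6,0,0,3,0,0.6,0,0,2.5,0,0.6,-0.8,1.6,0,0,0.6,-1.5,2.8,0,0,0.6,-1.5,2.8,0,0,0.6,-1.5,2.8,0,0,0.6,-1.5,2.8,0,0])

```text
t: 27.32
eef_pos: [0.4348, -0.3027, 0.2502]
orientation: [142.0, 86.0, 105.7]
wrist_force: [1.5, 0.4, -0.0]
opening: 0.0611
```

>>> step_arm(series=[0.6,-1,2,0,0,0.6,0,0,-1.5,0,0.6,0,0,-3,0,0.6,0,0,-3,0,0.6,0,0,0,0,0.6,0,0,0,0])

```text
t: 27.82
eef_pos: [0.4208, -0.2747, 0.1769]
orientation: [140.1, 86.1, 104.0]
wrist_force: [0.4, -0.2, -1.0]
opening: 0.0615
```

Run:
```python
from h import *
st,R=tool(); print(st['t'],st['eef_pos'],R[:,0],st['opening'],st['wrist_force']); snap('side','s17.png')
```

```text
27.8167 [ 0.42075543 -0.27469744  0.17689455] [-0.01651089  0.06610564 -0.99767602] 0.06151007066562446 [ 0.39101022 -0.18842267 -1.04805011]
```

View pics/s17.png

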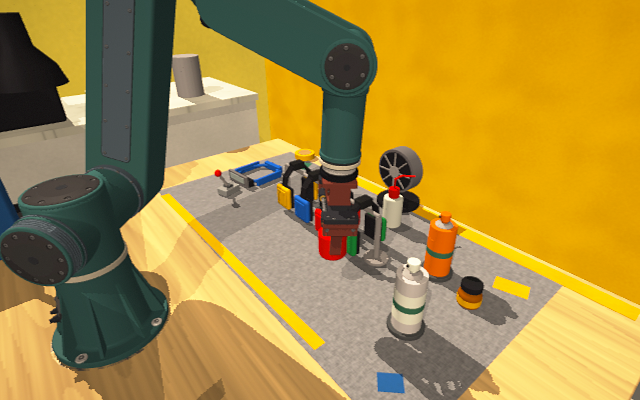

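The cap came off and is held at (333,238), and the nozzle is exposed at (413,265). I'll lower the cap to the bench.

>>> step_arm(series=[0.6,0,0,-3,0,0.6,0,0,-3.5,0,0.6,0,0,-3.5,0,0.6,0,0,-1.5,0,0.6,0,0,0,0,0.6,0,0,0,0])

```text
t: 28.37
eef_pos: [0.4289, -0.2828, 0.0685]
orientation: [128.2, 87.0, 92.0]
wrist_force: [0.2, -0.3, 0.0]
opening: 0.0614
```

>>> step_arm(series=[0.6,0,0,-1.5,0,0.6,0,0,-1.5,0,0.6,0,0,-0.8,0,0.6,0,0,-0.3,0,0.6,0,0,0,0,0.6,0,0,0,0])

```text
t: 28.87
eef_pos: [0.4364, -0.2898, 0.0363]
orientation: [111.5, 87.5, 75.4]
wrist_force: [0.0, 0.5, 0.7]
opening: 0.0618
```

>>> step_arm(series=[0.6,0,0,-0.6,0,0.6,0,0,-0.4,0,0.6,0,0,-0.2,0,0.6,0,0,0,0,0.6,0,0,0,0])

```text
t: 29.28
eef_pos: [0.4379, -0.2911, 0.0258]
orientation: [106.0, 87.6, 69.9]
wrist_force: [0.6, 0.5, 0.9]
opening: 0.062
```

>>> step_arm(series=[0.6,0,0,-0.15,0,0.6,0,0,0,0,1,0,0,0,0,1,0,0,0,0,1,0,0,0,0,1,0,0,0,0,1,0,0,0,0])

```text
t: 29.87
eef_pos: [0.438, -0.2912, 0.0243]
orientation: [105.9, 87.7, 69.8]
wrist_force: [0.2, 0.3, -0.2]
opening: 0.0869
```

>>> step_arm(series=[1,0,0,1.5,0,1,0,0,3,0,1,0,0,3.5,0,1,0,0,3.5,0,1,0,0,3,0,1,0,0,0,0])

```text
t: 30.37
eef_pos: [0.4345, -0.2882, 0.1727]
orientation: [116.7, 87.4, 80.6]
wrist_force: [-0.5, -1.0, -0.6]
opening: 0.0877
```

Run:
```python
from h import *
st,R=tool(); print(st['t'],st['eef_pos'],R[:,0],st['opening'],st['wrist_force']); snap('side','s18.png')
cap(.438,-.29,.054,'w18.png'); cap(.438,-.29,.054,None,'side')
s=snap('wrist')
```

```text
30.3667 [ 0.43449869 -0.28815749  0.17268438] [ 0.0073668   0.04451529 -0.99898154] 0.08766700138920408 [-0.47420111 -1.01290699 -0.58796179]
wrist t 30.42 tcp [ 0.4337 -0.2875  0.1706] tyaw-90 -36.2 ax [ 0.006  0.046 -0.999] n 3285 ztop 0.0536 enc [ 437.8 -291.7] 30.8 fit [ 437.3 -291.5] 30.3 delta cm [ 0.35 -0.39]
side t 30.47 tcp [ 0.4327 -0.2865  0.1686] tyaw-90 -36.2 ax [ 0.003  0.048 -0.999] n 433 ztop 0.055 enc [ 436.8 -292.2] 32.0 fit [ 434. -294.] 31.6 delta cm [ 0.13 -0.74]
```

View pics/s18.png

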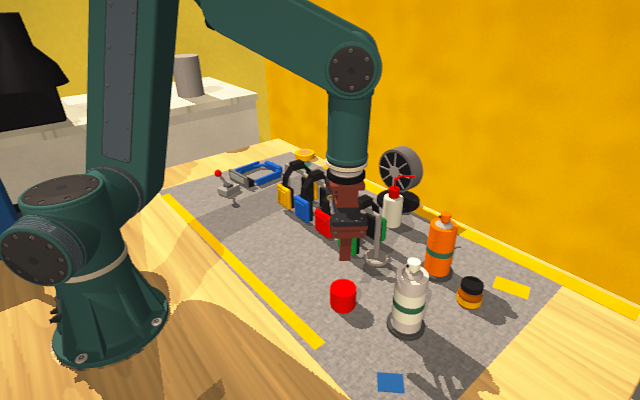

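View pics/w18.png

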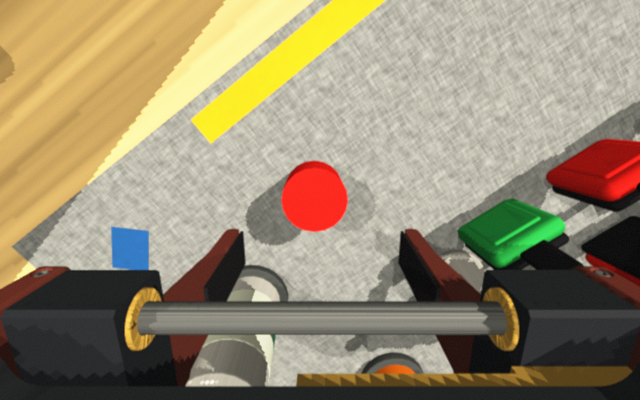

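The cap stands open side down at (314,197) in the wrist view, (0.4375, -0.2915) in the world. I'll close the fingers, rise and move to the nozzle.

>>> step_arm(series=[0,0,0,3,0,0,0,0,3,0,0,0,0,1.5,0,0,1.2,-2.8,0,0,0,1.6,-3.5,0,0,0,1.6,-3.5,0,0,0,1.5,-3,0,0,0,0,0,0,0])

```text
t: 31.23
eef_pos: [0.4835, -0.4088, 0.2277]
orientation: [143.7, 85.5, 107.7]
wrist_force: [1.3, -0.4, 0.3]
opening: 0.0376
```

>>> step_arm(series=[0,0,0,0,0,0,0,0,0,0,0,0,0,0,0])

```text
t: 31.48
eef_pos: [0.4813, -0.4071, 0.2208]
orientation: [146.8, 84.9, 110.6]
wrist_force: [0.5, -0.2, 0.4]
opening: 0.0177
```

Run:
```python
from h import *
st,R=tool(); print(st['t'],st['eef_pos'],R[:,0],st['opening'],st['wrist_force']); snap('side','s19.png')
for c in ['wrist','side','top']:
    s=snap(c,c+'19.png'); P=cloud(s); ok=s['range_z']>0
    m=ok&(P[...,2]>.172)&(P[...,2]<.186)&(np.hypot(P[...,0]-.501,P[...,1]+.43)<.03); q=P[m]; v,u=np.nonzero(m)
    if len(q): print(c,len(q),np.round(np.median(q,0),4),np.round(q.min(0),3),np.round(q.max(0),3),u.mean(),v.mean())
s=snap('top'); P=cloud(s)
for k,y in [('yellow',.155),('blue',.051),('red',-.057),('green',-.164)]:
    x=.629+.0235*y; m=(abs(P[...,0]-x)<.04)&(abs(P[...,1]-y)<.045)&(P[...,2]>.158)&(P[...,2]<.18); q=P[m]; print(k,len(q),np.round(q.mean(0),3) if len(q) else '')
```

```text
31.4833 [ 0.48126655 -0.40706513  0.22081072] [-0.03131689  0.08319761 -0.99604087] 0.017738359807907427 [ 0.48995633 -0.18302159  0.36855415]
wrist 528 [ 0.5038 -0.4229  0.1813] [ 0.492 -0.437  0.172] [ 0.513 -0.416  0.184] 316.60795454545456 263.0530303030303
side 133 [ 0.4952 -0.4316  0.1821] [ 0.484 -0.442  0.172] [ 0.513 -0.416  0.186] 413.6466165413534 263.2406015037594
yellow 165 [0.634 0.153 0.169]
blue 164 [0.631 0.05  0.169]
red 165 [ 0.628 -0.058  0.17 ]
green 167 [ 0.625 -0.165  0.169]
```

View pics/wrist19.png

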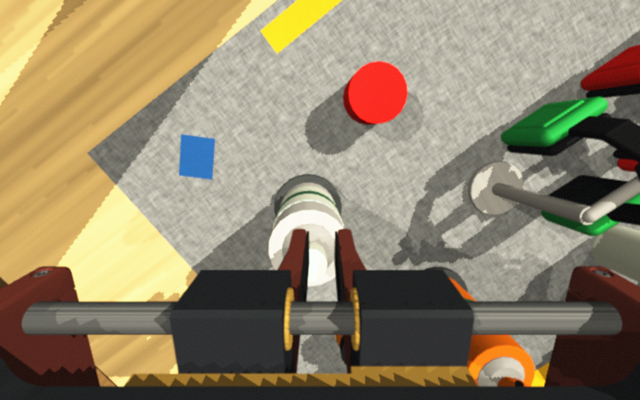

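View pics/s19.png

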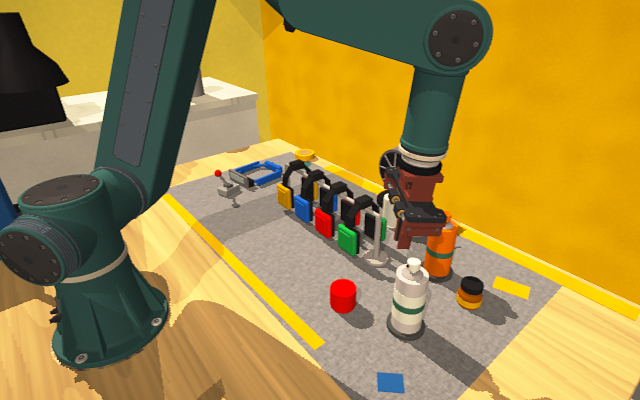

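View pics/top19.png

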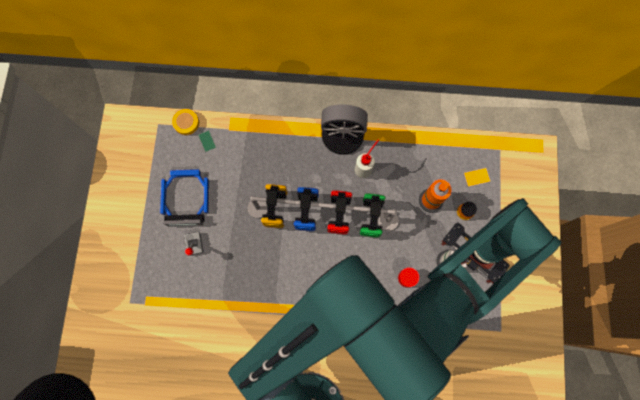

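>>> step_arm(series=[0,1,-1.1,0.5,0,0,1,-1.1,0,0,0,0,0,0,0,0,0,0,0,0,0,0,0,0,0])

```text
t: 32.15
eef_pos: [0.5018, -0.4275, 0.2304]
orientation: [145.5, 85.2, 109.5]
wrist_force: [0.2, -0.1, 0.2]
opening: 0.001
```

>>> step_arm(series=[0,0,-0.1,-1.5,0,0,0,0,-1.5,0,0,0,0,0,0,0,0,0,0,0])

```text
t: 32.48
eef_pos: [0.5004, -0.4262, 0.2015]
orientation: [145.2, 85.2, 109.3]
wrist_force: [-0.4, -0.7, 0.7]
opening: 0.0004
```

Run:
```python
from h import *
st,R=tool(); print(st['t'],st['eef_pos'],R[:,0],st['opening'],st['wrist_force'])
s=snap('side'); a=s['img'][160:340,320:520]
cv2.imwrite('pics/s20.png',cv2.resize(cv2.cvtColor(a,cv2.COLOR_RGB2BGR),(660,594)))
```

```text
32.4833 [ 0.50037615 -0.42621847  0.2015001 ] [-0.02751383  0.07874244 -0.99651524] 0.0003742171210127872 [-0.40978873 -0.69214288  0.70120524]
```

View pics/s20.png

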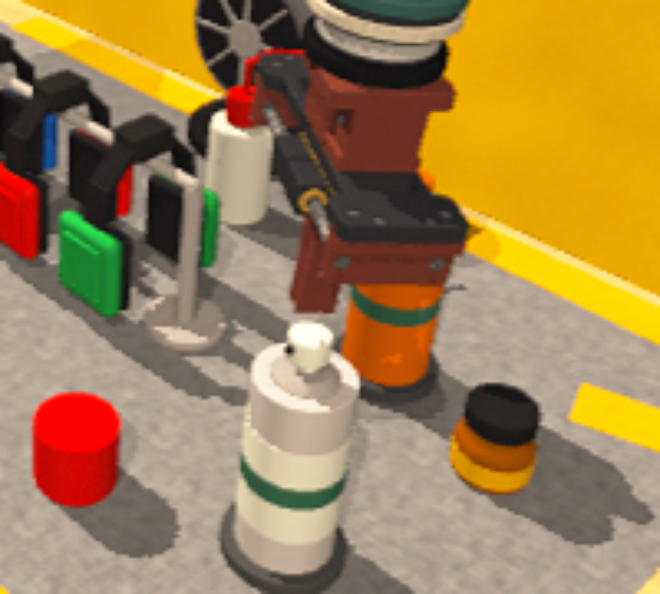

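The fingertip is just above the nozzle at (312,345). Pressing with small steps.

>>> step_arm(series=[0,0.05,-0.25,-1,0,0,0,0,-0.8,0,0,0,0,-0.8,0,0,0,0,-0.6,0])

```text
t: 32.87
eef_pos: [0.5023, -0.4301, 0.1736]
orientation: [142.9, 85.6, 107.0]
wrist_force: [-11.3, 10.6, 55.1]
opening: 0.0005
```

>>> step_arm(series=[0,0,0,-0.1,0,0,0,0,-0.1,0,0,0,0,-0.1,0])

```text
t: 33.12
eef_pos: [0.502, -0.4297, 0.1748]
orientation: [142.5, 85.6, 106.6]
wrist_force: [-1.6, 1.0, 6.3]
opening: 0.0003
```

>>> step_arm(series=[0,0,0,-0.2,0,0,0,0,-0.2,0,0,0,0,-0.2,0,0,0,0,-0.2,0])

```text
t: 33.45
eef_pos: [0.502, -0.4298, 0.1744]
orientation: [141.3, 85.8, 105.4]
wrist_force: [-3.5, 3.8, 14.1]
opening: 0.0004
```

Pressed and held for over 0.5 s. Going back for the cap.

>>> step_arm(series=[0,0,0,2,0,0,0,0,3,0,1,-1.2,2.4,0,0,1,-1.7,3.5,0,0,1,-1.7,3.5,0,0,1,-1.7,3.5,0,0,1,0,0,0,0,1,0,0,0,0])

```text
t: 34.12
eef_pos: [0.4359, -0.2975, 0.2231]
orientation: [140.8, 85.9, 104.8]
wrist_force: [0.6, -1.1, 0.2]
opening: 0.0367
```

Run:
```python
from h import *
cap(.4375,-.2915,.054,'w21.png')
```

```text
wrist t 34.12 tcp [ 0.4359 -0.2975  0.2231] tyaw-90 -36.1 ax [-0.018  0.069 -0.997] n 2411 ztop 0.0535 enc [ 437.7 -291.7] 30.8 fit [ 437.4 -291.7] 30.1 delta cm [0.15 0.59]
```

View pics/w21.png

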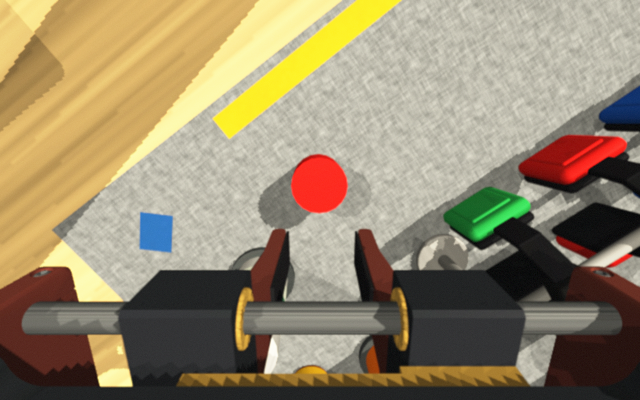

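>>> step_arm(series=[1,0.1,0.6,-1,0,1,0,0,-2.5,0,1,0,0,-2.5,0,1,0,0,-2.5,0,1,0,0,-2,0,1,0,0,0,0,1,0,0,0,0])

```text
t: 34.75
eef_pos: [0.4422, -0.2969, 0.1108]
orientation: [137.6, 86.2, 101.4]
wrist_force: [0.0, -0.3, -0.2]
opening: 0.0862
```

Run:
```python
from h import *
cap(.4375,-.2915,.054,'w22.png');print(arm.read_state()['opening'])
```

```text
wrist t 34.75 tcp [ 0.4422 -0.2969  0.1108] tyaw-90 -36.3 ax [-0.013  0.065 -0.998] n 5217 ztop 0.0535 enc [ 437.8 -291.8] 30.9 fit [ 437.4 -291.5] 30.3 delta cm [-0.48  0.54]
0.08735548608085648
```

>>> step_arm(series=[1,-0.6,0.7,-1,0,1,0,0,-2,0,1,-0.2,0.2,-2,0,1,0,0,-1,0,1,0,0,0,0,1,0,0,0,0])

```text
t: 35.3
eef_pos: [0.4404, -0.294, 0.0553]
orientation: [129.0, 86.8, 92.7]
wrist_force: [-0.5, -0.7, 0.2]
opening: 0.0884
```

>>> step_arm(series=[1,-0.3,0.4,-1.2,0,1,-0.1,0.1,-1.2,0,1,0,0,-0.5,0,1,0,0,0,0,1,0,0,0,0])

```text
t: 35.72
eef_pos: [0.4414, -0.2936, 0.0315]
orientation: [119.4, 87.2, 83.1]
wrist_force: [-0.2, -0.5, 1.2]
opening: 0.0877
```

>>> step_arm(series=[1,-0.4,0.25,-0.5,0,1,0,0,-0.2,0,1,0,0,0,0,0.6,0,0,0,0,0.6,0,0,0,0,0.6,0,0,0,0,0.6,0,0,0,0,0.6,0,0,0,0], squeeze=8)

```text
t: 36.38
eef_pos: [0.4389, -0.2927, 0.0267]
orientation: [114.3, 87.4, 78.1]
wrist_force: [0.8, 0.5, -1.0]
opening: 0.0613
```

Run:
```python
from h import *
st,R=tool(); print(st['t'],st['eef_pos'],R[:,0],st['opening'],st['wrist_force']); cap(.4375,-.2915,.054,None,'side')
```

```text
36.3833 [ 0.43892147 -0.29272596  0.02671942] [ 0.00943774  0.04461227 -0.9989598 ] 0.0613408477142584 [ 0.79450345  0.49471585 -0.97787101]
side t 36.38 tcp [ 0.4389 -0.2927  0.0267] tyaw-90 -36.3 ax [ 0.009  0.045 -0.999] n 70 ztop 0.0537 enc [ 424.4 -298.6] 33.9 fit [ 416.8 -317.5] 11.8 delta cm [-2.22 -2.48]
```

>>> step_arm(series=[0.6,0,0,2,0,0.6,0,0,3.5,0,0.6,0,0,3.5,0,0.6,0,0,3.5,0,0.6,0,0,3.5,0,0.6,0,0,3.5,0,0.6,0,0,3.5,0,0.6,0,0,0,0])

```text
t: 37.1
eef_pos: [0.4344, -0.2887, 0.2645]
orientation: [123.5, 87.1, 87.2]
wrist_force: [0.2, -1.4, 0.9]
opening: 0.0615
```

>>> step_arm(series=[0.6,1,-2,0,0,0.6,1.6,-3.4,0,0,0.6,1.6,-3.4,0,0,0.6,1.6,-3.4,0,0,0.6,0.8,-1.6,0,0,0.6,0,0,0,0,0.6,0,0,0,0,0.6,0,0,0,0])

```text
t: 37.77
eef_pos: [0.5014, -0.4302, 0.2649]
orientation: [120.9, 87.1, 84.7]
wrist_force: [-0.9, -0.8, 0.9]
opening: 0.0616
```

Run:
```python
from h import *
s=snap('side'); a=s['img'][120:340,320:520]
cv2.imwrite('pics/s23.png',cv2.resize(cv2.cvtColor(a,cv2.COLOR_RGB2BGR),(540,594)))
cap(.501,-.429,.2915,'w23.png')
P=cloud(s); m=col(s)['red']&(np.hypot(P[...,0]-.5,P[...,1]+.43)<.06)&(P[...,2]>.22); q=P[m]; print(len(q),q.min(0),q.max(0))
```

```text
wrist t 37.82 tcp [ 0.5012 -0.4296  0.2648] tyaw-90 -36.2 ax [ 0.004  0.05  -0.999] n 11035 ztop 0.2917 enc [ 493.6 -424.3] 39.7 fit [ 497.  -426.7] 28.9 delta cm [-0.42  0.29]
1738 [ 0.45144617 -0.4875863   0.2394501 ] [ 0.52319969 -0.39280722  0.43581301]
```

View pics/s23.png

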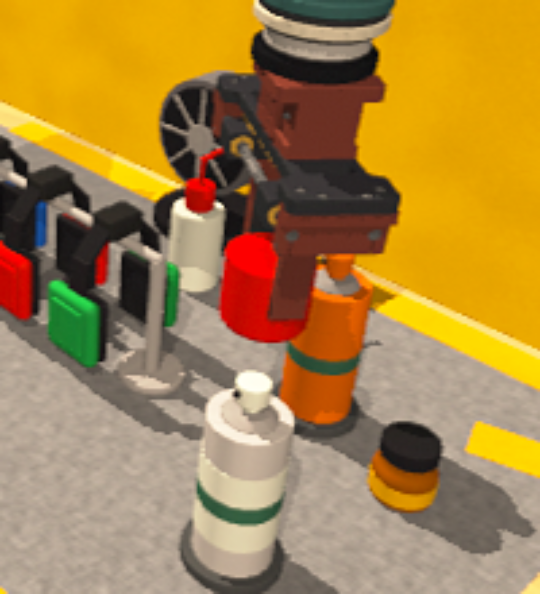

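View pics/w23.png

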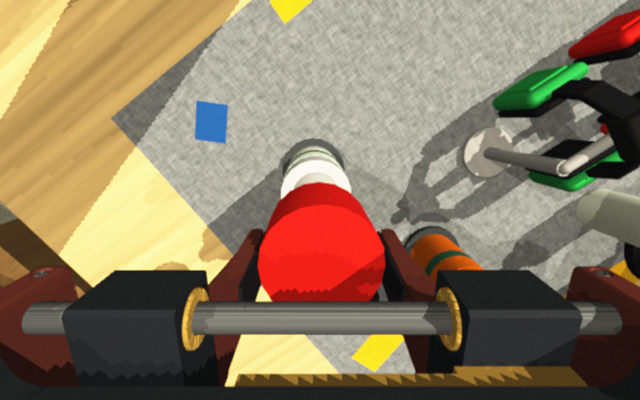

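>>> step_arm(series=[0.6,0.1,0,-1.5,0,0.6,0,0,-2,0,0.6,0,0,-1.5,0,0.6,0,0,-1,0,0.6,0,0,0,0,0.6,0,0,0,0])

```text
t: 38.37
eef_pos: [0.5006, -0.4227, 0.2064]
orientation: [119.5, 87.1, 83.6]
wrist_force: [0.3, -0.9, 0.3]
opening: 0.0613
```

>>> step_arm(series=[0.6,0.15,-0.65,0,0,0.6,0,0,-0.6,0,0.6,0,0,-0.5,0,0.6,0,0,0,0,0.6,0,0,0,0])

```text
t: 38.78
eef_pos: [0.5034, -0.4306, 0.198]
orientation: [114.9, 87.3, 79.0]
wrist_force: [0.0, -0.8, -0.5]
opening: 0.0611
```

>>> step_arm(series=[0.6,-0.1,0.1,-0.8,0,0.6,0,0,-0.5,0,0.6,0,0,0,0,0.6,0,0,0,0])

```text
t: 39.12
eef_pos: [0.5024, -0.4298, 0.1838]
orientation: [114.4, 87.3, 78.4]
wrist_force: [-0.8, -0.2, -0.6]
opening: 0.0611
```

>>> step_arm(series=[0.6,0,0,-0.4,0,0.6,0,0,-0.2,0,0.6,0,0,0,0,0.6,0,0,0,0])

```text
t: 39.45
eef_pos: [0.5023, -0.4296, 0.1769]
orientation: [114.9, 87.3, 79.0]
wrist_force: [-0.7, 0.2, -0.1]
opening: 0.0615
```

Run:
```python
from h import *
st,R=tool(); print(st['t'],st['eef_pos'],R[:,0],st['wrist_force'])
s=snap('side'); a=s['img'][160:340,330:500]
cv2.imwrite('pics/s24.png',cv2.resize(cv2.cvtColor(a,cv2.COLOR_RGB2BGR),(560,594)))
```

```text
39.45 [ 0.50228115 -0.42958468  0.17690882] [ 0.00894747  0.04584794 -0.99890836] [-0.69567188  0.2037268  -0.10525206]
```

View pics/s24.png

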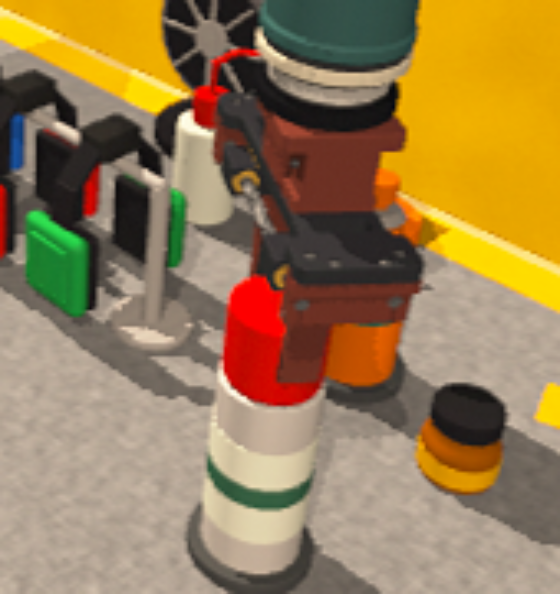

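The cap at (270,340) looks seated on the can. I'll lower it another millimetre or two, then release.

>>> step_arm(series=[0.6,0,0,-0.15,0,0.6,0,0,0,0,1,0,0,0,0,1,0,0,0,0,1,0,0,0,0,1,0,0,0,0,1,0,0,0,0])

```text
t: 40.08
eef_pos: [0.5031, -0.4303, 0.1773]
orientation: [111.7, 87.4, 75.8]
wrist_force: [0.1, -0.3, -0.6]
opening: 0.087
```

>>> step_arm(series=[1,0,0,1.5,0,1,0,0,2.5,0,1,0,0,2.5,0,1,0,0,0,0,1,0,0,0,0])

```text
t: 40.5
eef_pos: [0.5017, -0.4289, 0.2421]
orientation: [117.0, 87.2, 81.1]
wrist_force: [0.1, -0.2, 0.3]
opening: 0.0876
```

Run:
```python
from h import *
cap(.501,-.429,.204,'w25.png'); 
s=snap('side'); a=s['img'][160:340,330:500]
cv2.imwrite('pics/s25.png',cv2.resize(cv2.cvtColor(a,cv2.COLOR_RGB2BGR),(560,594)))
```

```text
wrist t 40.5 tcp [ 0.5017 -0.4289  0.2421] tyaw-90 -35.9 ax [ 0.007  0.048 -0.999] n 6006 ztop 0.2035 enc [ 501.4 -429.4] 31.0 fit [ 500.9 -429. ] 30.4 delta cm [-0.08 -0.01]
```

View pics/s25.png

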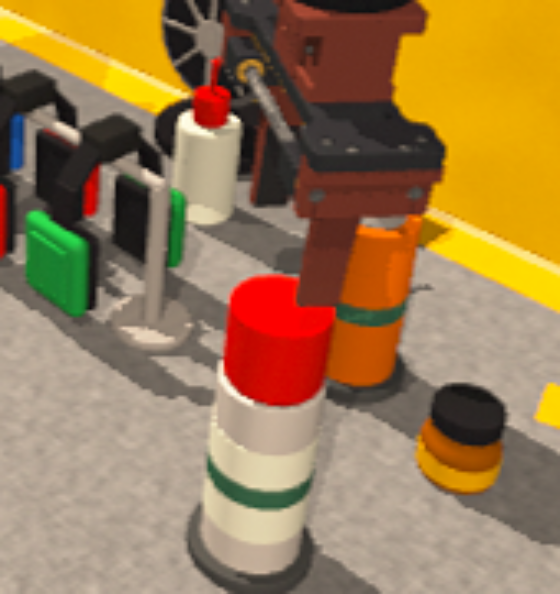

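View pics/w25.png

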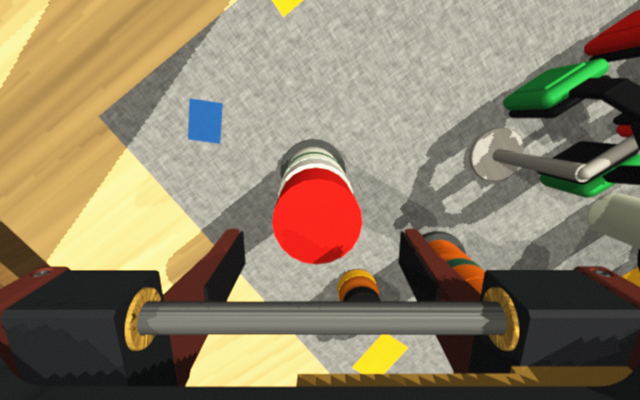

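Cap measured at (500.9, -429.0) mm with top at 203.5 mm, the same as at the start, so it is seated. Now to the fan switch.

>>> step_arm(series=[0,-0.2,2,1.5,0,0,-0.2,3.8,0,0,0,-0.3,4,0,0,0,-0.3,4,0,0,0,-0.3,4,0,0,0,-0.3,4,0,0,0,-0.3,4,0,0,0,-0.3,4,0,0])

```text
t: 41.27
eef_pos: [0.4735, -0.1278, 0.2454]
orientation: [129.0, 87.0, 92.4]
wrist_force: [0.9, 0.8, 0.1]
opening: 0.0379
```

>>> step_arm(series=[0,-0.3,4,0,0,0,-0.3,4,0,0,0,-0.3,4,0,0,0,-0.3,4,0,0,0,-0.3,4,0,0,0,-0.3,4,0,0,0,-0.3,4,0,0,0,0,0,0,0])

```text
t: 41.93
eef_pos: [0.441, 0.1678, 0.2371]
orientation: [142.1, 86.6, 105.7]
wrist_force: [0.9, -0.3, -0.6]
opening: 0.0006
```

Run:
```python
from h import *
st,R=tool(); print(st['t'],st['eef_pos'],R[:,0],tyaw(),st['opening'],st['wrist_force'])
for c in ['wrist','top','side']:
    s=snap(c,c+'26.png'); P=cloud(s); ok=s['range_z']>0
    m=ok&col(s)['red']&(np.hypot(P[...,0]-.46,P[...,1]-.4)<.06)&(P[...,2]>.07)&(P[...,2]<.13); q=P[m]
    if len(q)>5:
        A=np.c_[2*q,np.ones(len(q))]; g=np.linalg.lstsq(A,(q**2).sum(1),rcond=None)[0]; print(c,'ball',len(q),g[:3],np.sqrt(g[3]+g[:3]@g[:3]), q.min(0),q.max(0))
    m=ok&(abs(P[...,2]-.025)<.004)&(np.hypot(P[...,0]-.49,P[...,1]-.39)<.06); q=P[m]
    if len(q)>5: print(c,'base top',len(q),cv2.minAreaRect((q[:,:2]*1000).astype(np.float32)))
```

```text
41.9333 [0.44096343 0.16782664 0.23710591] [-0.01593751  0.05687427 -0.99825413] 53.456696853604114 0.0005515539497091557 [ 0.9212432  -0.26676286 -0.5541708 ]
wrist ball 696 [0.46197746 0.40394944 0.09315326] 0.012224291307695458 [0.44938933 0.39076219 0.08731145] [0.4728392  0.41368719 0.10642147]
wrist base top 1945 ((497.5892028808594, 414.03448486328125), (70.348876953125, 50.13804244995117), 15.940996170043945)
top ball 46 [0.46314051 0.40074667 0.09901878] 0.009922679804979866 [0.45199865 0.39028475 0.09323391] [0.47554174 0.41194598 0.10856477]
top base top 156 ((498.4701843261719, 411.54925537109375), (69.35982513427734, 50.04920959472656), 15.456328392028809)
side ball 32 [0.45843828 0.40067384 0.09621043] 0.009530050450844783 [0.44867032 0.38996601 0.08562029] [0.46746659 0.40668769 0.10775016]
side base top 99 ((496.96453857421875, 411.3722229003906), (71.16071319580078, 54.50993347167969), 14.567062377929688)
```

View pics/wrist26.png

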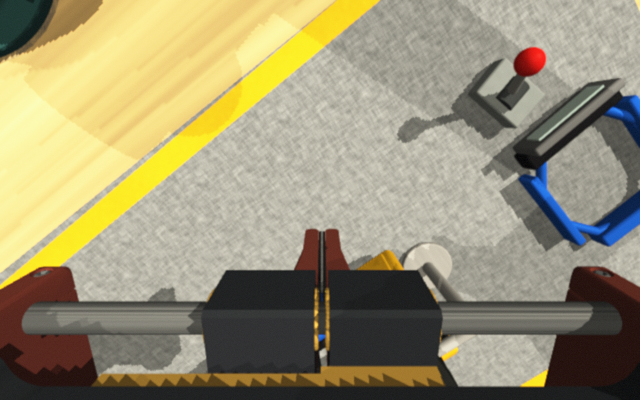

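The switch base is at (0.498, 0.412) with its +x at about 15.7°, and the ball is at about (0.462, 0.402, 0.096). I'll approach behind it.

>>> step_arm(series=[0,-0.3,2,0,6,0,-0.3,3.2,0,6.5,0,-0.3,3.2,0,6.5,0,-0.3,3.2,0,6.5,0,-0.3,3.2,0,6.5,0,-0.3,3.2,0,6.5,0,-0.3,3,0,6.5,0,0,0,0,6])

```text
t: 42.75
eef_pos: [0.4268, 0.3636, 0.2335]
orientation: [148.5, 87.1, 163.6]
wrist_force: [0.4, -0.5, -0.6]
opening: 0.0003
```

>>> step_arm(series=[0,0,0,0,0,0,0,0,0,0,0,0,0,0,0])

```text
t: 43.0
eef_pos: [0.4293, 0.36, 0.2318]
orientation: [151.9, 87.1, 166.7]
wrist_force: [-0.1, 0.4, -0.4]
opening: 0.0003
```

Run:
```python
from h import *
st,R=tool(); print(st['t'],st['eef_pos'],R[:,0],tyaw(),st['joints'])
d=np.array([.963,.27]); print('s,l',(st['eef_pos'][:2]-[.498,.412])@d,(st['eef_pos'][:2]-[.498,.412])@[-.27,.963], 'to start', [.418,.390]-st['eef_pos'][:2])
```

```text
43.0 [0.42934352 0.36001128 0.23180243] [-0.04991067  0.01182319 -0.9986837 ] 104.69585627656886 [ 31.49390955  17.83215315  89.39726993   2.14646489  74.86707915
 -73.83158984]
s,l -0.08015314310817498 -0.03152788771495173 to start [-0.01134352  0.02998872]
```

>>> step_arm(series=[0,-1,1.5,0,0,0,-1,1.5,-1,0,0,0,0,-2.5,0,0,0,0,-3,0,0,0,0,-2.5,0,0,0,0,0,0,0,0,0,0,0])

```text
t: 43.58
eef_pos: [0.4147, 0.3807, 0.1414]
orientation: [150.6, 87.3, 163.3]
wrist_force: [0.7, 0.7, 0.5]
opening: 0.0003
```

>>> step_arm(series=[0,-0.6,0.8,0,0,0,-0.3,0,-2,0,0,-0.2,0,-2,0,0,0,0,-1,0,0,0,0,0,0,0,0,0,0,0])

```text
t: 44.08
eef_pos: [0.4087, 0.3913, 0.0988]
orientation: [136.0, 87.6, 148.2]
wrist_force: [-0.4, -0.0, 0.5]
opening: 0.0003
```

Run:
```python
from h import *
st,R=tool(); print(st['t'],st['eef_pos'],R[:,0],tyaw(),st['wrist_force'])
d=np.array([.963,.27]); print('s,l',(st['eef_pos'][:2]-[.498,.412])@d,(st['eef_pos'][:2]-[.498,.412])@[-.27,.963])
s=snap('side'); a=s['img'][90:240,150:330]
cv2.imwrite('pics/s27.png',cv2.resize(cv2.cvtColor(a,cv2.COLOR_RGB2BGR),(720,600)))
```

```text
44.0833 [0.40866787 0.39130618 0.09883141] [-0.03490965  0.02167438 -0.99915541] 102.1369959628081 [-0.41115216 -0.04162218  0.4799789 ]
s,l -0.09161417051488835 0.004191523683643116
```

View pics/s27.png

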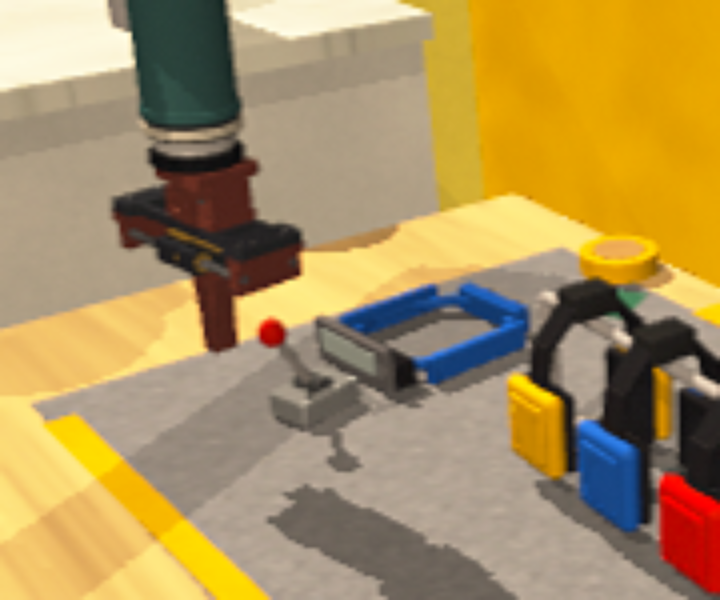

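The finger is behind the red ball at (270,332). Lowering slightly, then pushing along the base's +x.

>>> step_arm(series=[0,0,-0.3,-1,3,0,0,0,-0.3,0,0,1,0.27,0,0,0,1.2,0.33,0,0,0,1.2,0.33,0,0,0,1.2,0.33,0,0])

```text
t: 44.63
eef_pos: [0.4587, 0.4038, 0.0922]
orientation: [128.1, 87.7, 143.1]
wrist_force: [-1.5, -0.3, 1.2]
opening: 0.0004
```

>>> step_arm(series=[0,1.2,0.3,-0.4,0,0,1.2,0.3,-0.3,0,0,1.2,0.3,0,0,0,1,0.27,0,0])

```text
t: 44.97
eef_pos: [0.5118, 0.4183, 0.0883]
orientation: [124.0, 87.7, 138.8]
wrist_force: [-28.4, -5.3, 10.5]
opening: 0.0006
```

>>> step_arm(series=[0,0.3,0.08,0,0,0,0.2,0.05,0,0,0,0,0,0,0])

```text
t: 45.22
eef_pos: [0.5103, 0.4182, 0.088]
orientation: [143.7, 86.8, 158.2]
wrist_force: [-0.8, -0.6, -0.3]
opening: 0.0007
```

>>> step_arm(series=[0,-1,-0.27,0,0,0,-2,-0.54,0,0,0,-2,-0.54,2,0,0,-1,0,3.5,0,0,0,0,3.5,0,0,0,0,3,0,0,0,0,0,0])

```text
t: 45.8
eef_pos: [0.4516, 0.4044, 0.2134]
orientation: [140.2, 87.0, 154.2]
wrist_force: [0.9, 0.7, 0.2]
opening: 0.0005
```

Run:
```python
from h import *
st,R=tool(); print(st['t'],st['eef_pos'],st['wrist_force'])
for c in ['wrist','top','side']:
    s=snap(c,c+'28.png'); P=cloud(s); ok=s['range_z']>0
    m=ok&col(s)['red']&(np.hypot(P[...,0]-.51,P[...,1]-.41)<.08)&(P[...,2]>.06)&(P[...,2]<.13); q=P[m]
    if len(q)>5:
        c0=(q.min(0)+q.max(0))/2; print(c,'ball',len(q),c0,'s',(c0[:2]-[.498,.412])@[.963,.27])
s=snap('top'); P=cloud(s)
for k,y in [('yellow',.155),('blue',.051),('red',-.057),('green',-.164)]:
    x=.629+.0235*y; m=(abs(P[...,0]-x)<.04)&(abs(P[...,1]-y)<.045)&(P[...,2]>.158)&(P[...,2]<.18); q=P[m]; print(k,len(q),np.round(q.mean(0),3) if len(q) else '')
cap(.501,-.429,.204,None,'top')
```

```text
45.8 [0.45160235 0.40444859 0.21339535] [0.89742523 0.68041483 0.21619262]
top ball 27 [0.53770216 0.42241269 0.10159314] s 0.041044606157687326
side ball 24 [0.52908468 0.4195144  0.09745519] s 0.03196343478500754
yellow 165 [0.635 0.153 0.169]
blue 160 [0.631 0.05  0.169]
red 165 [ 0.627 -0.059  0.17 ]
green 170 [ 0.625 -0.165  0.169]
top t 46.0 tcp [0.4483 0.4019 0.2058] tyaw-90 13.9 ax [-0.057  0.016 -0.998] n 334 ztop 0.2047 enc [ 502.5 -430.5] 31.3 fit [ 502.3 -429.6] 29.4 delta cm [  5.4  -83.14]
```

View pics/side28.png

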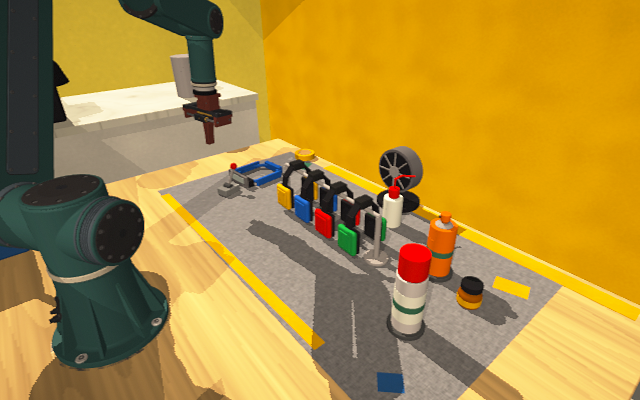

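View pics/top28.png

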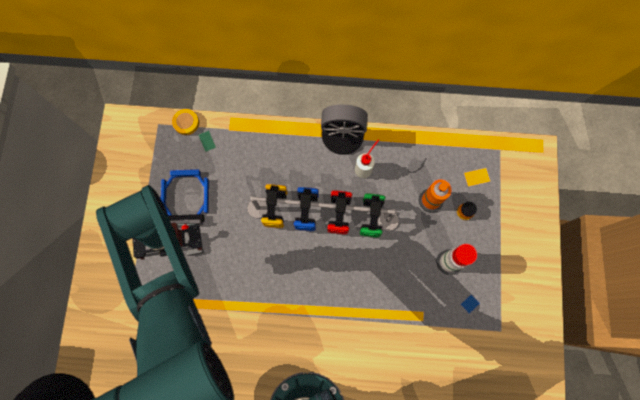

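The lever now leans the other way, with the ball's offset going from -36 mm to about +37 to +41 mm. I'll back off for one clear wrist-camera check.

>>> step_arm(series=[0,0,-2,3,-5,0,0,-4,0,-6,0,0,-4,0,-6,0,0,-4,0,-6,0,0,-4,0,-6,0,0,-3,0,-6,0,0,0,0,0,0,0,0,0,0])

```text
t: 46.72
eef_pos: [0.4419, 0.1827, 0.2224]
orientation: [165.1, 85.9, 142.5]
wrist_force: [-0.7, -0.3, 0.4]
opening: 0.0002
```

Run:
```python
from h import *
st,R=tool(); print(st['t'],st['eef_pos'],st['wrist_force'])
for c in ['wrist','top','side']:
    s=snap(c,c+'29.png'); P=cloud(s); ok=s['range_z']>0
    m=ok&col(s)['red']&(np.hypot(P[...,0]-.51,P[...,1]-.41)<.08)&(P[...,2]>.06)&(P[...,2]<.13); q=P[m]
    if len(q)>5:
        c0=(q.min(0)+q.max(0))/2; print(c,'ball',len(q),c0,q.max(0)[2],'s',(c0[:2]-[.498,.412])@[.963,.27])
    b=ok&col(s)['blue']&(P[...,2]>.01)&(abs(P[...,0]-.68)<.12)&(abs(P[...,1]-.47)<.12); print(c,'magn',b.sum(),np.median(P[b],0) if b.sum() else '')
```

```text
46.7167 [0.44189891 0.18267856 0.22243805] [-0.68264313 -0.32256533  0.43081997]
wrist ball 696 [0.53388031 0.42434014 0.0953661 ] 0.10581668399255889 s 0.03788457705356828
wrist magn 2578 [0.63210119 0.51203855 0.01974912]
top ball 42 [0.53514984 0.4228828  0.10146945] 0.10957036328811406 s 0.03871364692286347
top magn 563 [0.69288097 0.47265353 0.02627753]
side ball 24 [0.53038406 0.41916904 0.09877452] 0.1077669396790294 s 0.033121485746040666
side magn 379 [0.67415749 0.45754396 0.02228227]
```

View pics/wrist29.png

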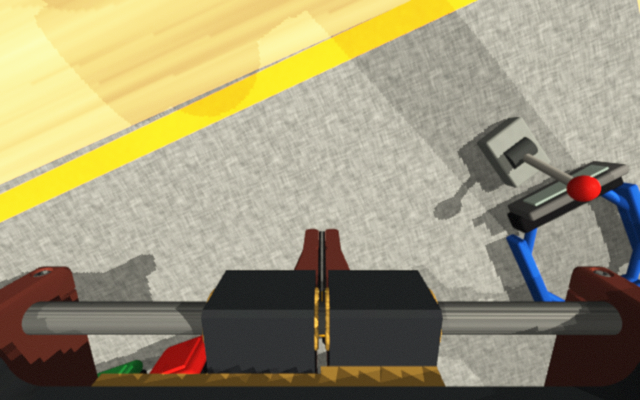

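View pics/top29.png

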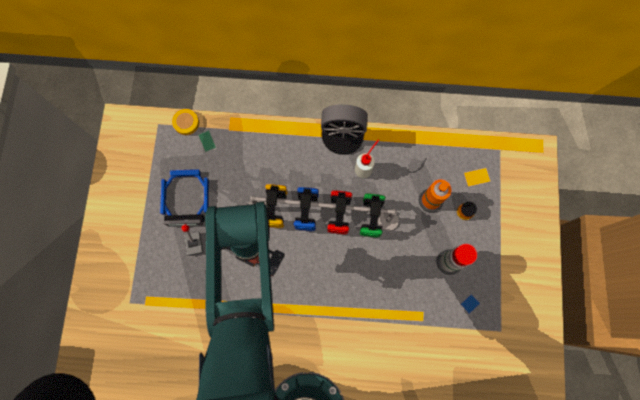

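The lever is fully over: ball offset +38 mm, mirroring its start. The magnifier hasn't moved, and the muffs and cap are in place. Handing in.

```bash
python3 -c "
from station import arm
print(arm.finish_job())"
```

```text
the job is handed in; nothing more can be done
None
```

The whole sequence is done and the job is handed in at about 47 s on the robot's clock; no verdict came back.

What I did, in order:
1. **Ear defenders:** I hung yellow, blue, red and green astride the rail, about 105 mm apart.
2. **Overcap off:** I stood it open side down on the bench, about 150 mm from the can.
3. **Nozzle:** I pressed it fully down for just over half a second. The contact force peaked briefly at 55 N, below the 120 N wrist limit.
4. **Overcap on:** I put it back on the can.
5. **Fan switch:** I pushed the lever over and moved the arm clear.

What the last checks showed:
- **Ear defenders:** all four pad tops were at about 0.17 m, each within about 2 mm of the bar line.
- **Overcap:** it was at (501, -429) mm with its top at 203.5 mm, the same as before I took it off.
- **Lever:** the ball was +38 mm from the base centre, against about -37 mm at the start, so roughly 1.0 rad.
- **Bystanders:** the magnifier was within about 3 mm of its start. I checked the wash bottle and paint jar only by eye in the last top picture; both stood where they started.

Two things were not perfect:
- **Side camera:** it disagreed by 3 to 6 mm because it only sees near surfaces. It put the ball at +33 mm.
- **Tool tilt:** the tool drifted up to about 5° off vertical during the moves. This did not affect the placements.

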